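# Sort take-down picture brackets into the hardware tray

### The job

These picture brackets came back from the last show: draw the top tray of the desk unit out to its stop, keeping it level and not yanking it, and put every sound bracket (square, both legs whole) in it, lying on edge in a single layer. Bent or broken brackets go in the red scrap box. Then push the tray fully home, and leave the pencil mug, wire spool and tape measure where they are.

Things in the scene. Friction and masses are not known exactly. Their poses are not given: they have to be found in the camera images.
- unit: Grey two-tier desk tray unit, fixed, 320 deep (x) x 297 wide (y) x 124 mm high, front to -x. Origin: middle of its front lower edge. The lower tray is fixed. The upper one hangs by its side rims in slick level grooves with 1.5-2 mm of play: it binds if skewed, tilted or pressed down. A lip over the tray leaves 41 mm above the tray floor: anything taller stops it closing.
- tray: Blue top tray, loose in the grooves, 0.4 kg; starts 0-15 mm open. Origin: underside, middle of its front, 64 mm above the table; straight over the unit's origin when home. Axes as the unit's; draws out 180 mm along -x to a stop and stays. Inside 315 x 242 mm: floor top z=4, walls to z=42, front panel x=-6 to 0, up to z=50 mm. When out, x=0 to 180 mm is open from above; the unit overhangs the rest.
- tray_handle (a point): Middle of the tray's grey handle bar: 90 mm along y, 10 mm thick in x, 12 mm high in z, 94 mm above the table, 35 mm out from the front panel (30 mm clear gap behind it); two posts join it to the panel 38 mm either side of this point. Axes as the tray's.
- scrap: Red open scrap box, fixed, 170 (x) x 150 (y) x 60 mm high, wall and floor 5 mm. Origin: centre of its underside.
- bracket_1: Sound picture bracket: a 60 mm steel leg faced inside with felt (9 mm thick together) and a bare 5 mm thick steel leg, 45 mm long, standing square (90 degrees) along +y from the corner up to y=+20 mm. Lies on edge, 25 mm tall, 90 g. Origin at mid-height; z up. Felted leg: x=-30 to +30, y=-25 (steel) to -16 mm (dark felt); pinch it across y at x=+8, y=-20.5 mm. Corner at x=-30, y=-25 mm. Brackets may be absent.
- bracket_2: Sound picture bracket: a 60 mm steel leg faced inside with felt (9 mm thick together) and a bare 5 mm thick steel leg, 45 mm long, standing square (90 degrees) along +y from the corner up to y=+20 mm. Frame and sizes as bracket_1.
- bracket_3: Sound picture bracket: a 60 mm steel leg faced inside with felt (9 mm thick together) and a bare 5 mm thick steel leg, 45 mm long, standing square (90 degrees) along +y from the corner up to y=+20 mm. Frame and sizes as bracket_1.
- bracket_4: Sound picture bracket: a 60 mm steel leg faced inside with felt (9 mm thick together) and a bare 5 mm thick steel leg, 45 mm long, standing square (90 degrees) along +y from the corner up to y=+20 mm. Frame and sizes as bracket_1.
- bracket_5: Bent bracket: as bracket_1 (same frame and felted leg), but its 45 mm bare leg is splayed open to about 122 degrees from the felted leg, its end at about x=-50, y=+14 mm.
- bracket_6: Bent bracket: as bracket_1 (same frame and felted leg), but its 45 mm bare leg is bent inward to about 52 degrees from the felted leg, its end at about x=-1, y=+11 mm.
- bracket_7: Broken bracket: as bracket_1 (same frame and felted leg), but its bare leg, still square, is snapped off 20 mm from the corner, ending at y=-5 mm.
- pencil_mug: White mug with three pencils, 76 mm across, mug 90 mm, pencils 160 mm high. Origin: centre of its underside. Not to be disturbed.
- wire_spool: Brass and black wire spool standing on end, 56 mm across, 40 mm high. Origin: centre of its underside. Not to be disturbed.
- tape_measure: Yellow tape measure, 66 x 36 x 60 mm. Origin: centre of its underside. Not to be disturbed.

How it is judged:
On the way, in this order (a step that is already met when the one before it is completed fails the run):
1. the top tray is drawn out to its stop (at least 162 of 180 mm) (x of tray in the frame of unit between -0.2 and -0.162 m), for 0.2 s.
2. every sound bracket lies on the tray floor and every bent or broken one is in the scrap box (x of bracket_1 in the frame of tray between 0.003 and 0.313 m and y of bracket_1 in the frame of tray between -0.119 and 0.119 m and z of bracket_1 in the frame of tray between 0 and 0.03 m and x of bracket_2 in the frame of tray between 0.003 and 0.313 m and y of bracket_2 in the frame of tray between -0.119 and 0.119 m and z of bracket_2 in the frame of tray between 0 and 0.03 m and x of bracket_3 in the frame of tray between 0.003 and 0.313 m and y of bracket_3 in the frame of tray between -0.119 and 0.119 m and z of bracket_3 in the frame of tray between 0 and 0.03 m and x of bracket_4 in the frame of tray between 0.003 and 0.313 m and y of bracket_4 in the frame of tray between -0.119 and 0.119 m and z of bracket_4 in the frame of tray between 0 and 0.03 m and x of bracket_5 in the frame of scrap between -0.08 and 0.08 m and y of bracket_5 in the frame of scrap between -0.07 and 0.07 m and z of bracket_5 in the frame of scrap between 0 and 0.055 m and x of bracket_6 in the frame of scrap between -0.08 and 0.08 m and y of bracket_6 in the frame of scrap between -0.07 and 0.07 m and z of bracket_6 in the frame of scrap between 0 and 0.055 m and x of bracket_7 in the frame of scrap between -0.08 and 0.08 m and y of bracket_7 in the frame of scrap between -0.07 and 0.07 m and z of bracket_7 in the frame of scrap between 0 and 0.055 m), for 0.2 s.
At the end, for the whole second after the job is handed in: Tray within 6 mm of fully home; every sound bracket inside the tray, on its floor (origin less than 30 mm above the tray's underside); every bent or broken one inside the scrap box (origin less than 55 mm up); tray level, all at rest (all of step 2 and x of tray in the frame of unit between -0.006 and 0.01 m and angle between tray's own z axis and vertical below 0.04 rad and linear speed of each of bracket_1, bracket_2, bracket_3, bracket_4, bracket_5, bracket_6, bracket_7, tray below 0.03 m/s); the robot touches nothing.
It fails at once if the tray is tilted more than 5 degrees (angle between tray's own z axis and vertical above 0.087 rad).
It fails at once if the tray is yanked or slammed (faster than 0.6 m/s) (linear speed of tray above 0.6 m/s).
It fails at once if a bystander is moved more than 30 mm or tipped (distance of any of pencil_mug, wire_spool, tape_measure from where it was at the start of the episode above 0.03 m or angle between any of pencil_mug, wire_spool, tape_measure's own z axis and vertical above 0.5 rad).
Of bracket_1, bracket_2, bracket_3, bracket_4 only 3 to 4 are there at a start; the rules pass over those that are not, and their reading is None.
Of bracket_5, bracket_6, bracket_7 only 2 to 3 are there at a start; the rules pass over those that are not, and their reading is None.
At some moment in a run one of bracket_1, bracket_2, bracket_3, bracket_4, bracket_5, bracket_6, bracket_7 may be knocked a few centimetres aside while the robot is not near it.
Once in a run the grip may slacken for a moment while it holds something.
It also fails if it takes over 210 s, if anything falls off the work surface, if the arm or the gripper's body presses on something with over 40 N, if the wrist force passes 120 N, or if a joint passes its speed limit or range.

### The arm

A 6-joint arm with a two-finger parallel gripper is mounted at the origin on the work surface. World frame = base frame: x ahead of the robot, y to its left, z up, the work surface at z = 0. Lengths are in m, angles in rad, forces in N, time in s.
With the tool pointing down it reaches from about 0.35 to 0.85 m from the base axis. Payload 8.1 kg.
Tool frame: the origin (TCP) lies on the centre line of the jaws, within the pads' length; the fingertips stand 8 mm ahead of it and the grasp point (between the pads) lies 11 mm behind it; x points along the fingers, z is the direction in which the jaws open and shut, and the axes are right-handed (so a half turn about x gives the same grasp; the last joint's range is limited). The gripper opens to 85 mm and grips with 20 to 120 N. Pads are 22 mm wide; open, the fingers measure 114 mm over their backs; the gripper's body (76 mm by 85 mm) begins 54 mm behind the grasp point. The pads swing forward as they close: fully open they stand 13 mm farther back than shut.
Start: joints at [1.041, 0.13, 1.488, -0, 1.523, -0.085], TCP at [0.258, 0.542, 0.239] pointing down, gripper open.
Joint ranges: [-2.96, 2.96], [-0.89, 2.26], [0.02, 2.5], [-1.34, 4.48], [0, 2.73], [-2.66, 2.66]. Speed limits (rad/s): [2.39, 2.39, 2.79, 3.14, 3.14, 3.14].

### API

Orientations are given as a rotation vector (axis times angle).
In Python, from workcell import manip gives the robot as it stands. The module is installed in compiled form; this text tells all that it offers.
- The arm moves only by the shell command python3 -m pendant 'ROWS' [FORCE]. ROWS is JSON, a list of rows, each a list of 3 entries, a list of its own where there are three numbers: the shift along the tool's x, y, z in cm, then the turn, a rotation vector about the tool's x, y, z in degrees, then the opening in per cent of the stroke, from 0 (shut) to 100 (fully open). A call has 1 to 12 rows; each row shifts and turns the commanded pose from where the row before left it, along the tool's axes as they then stand; what a row does not reach is not made up. A row lasts 1/8 s, in which the tool goes at most 62.5 mm and 10.7 degrees, less where a joint would pass 70% of its speed; a pose out of reach is approached as far as the arm can. A call is refused whole if a number of a shift passes 6.25 or a number of a turn 10.7, either way. A call with a gripper value outside its range is refused whole. The fingers move at their own pace and stop on an object; FORCE is the grip in N (left out, the last holds). Time passes only in rows, so rows that do not move let the fingers close. It gives the time, the measured TCP pose, the force and the opening at its end, in the units of the state.
- manip.get_state(): the state, without advancing time (a new reading comes with each control period).
- manip.read_camera(name): name is "scene" or "top"; returns a dict with "pixels" (480x640x3 uint8, red, green, blue), "fx", "fy", "cx", "cy" (pixels), "eye" and "rotation" of the camera in the world. Camera axes: x right, y down, z forward; pixel columns grow to the right and rows downward; lengths in m; the calibration is good to about 2 mm. A picture is of the moment at which its call begins. There is no depth.
- manip.close_job(): hands the job in, once; it reports no verdict.
The state is a dict: "clock": time; "joint_positions": joint angles; "qvel": joint speeds; "tau": joint torques, N m; "ee_pos": TCP position; "ee_rot": TCP orientation; "contact_force": force on the tool from outside, world axes, zero at the start; "wrist_torque": the same for the moment, N m; "width": finger opening in m.
Only numpy, scipy, OpenCV 4.12 (cv2) and the standard library are available. Lean on these libraries where they do the work, as an engineer would, in place of code of your own. Each camera call takes 0.05 s, during which the arm holds its last target. There are 200 camera calls.

## Working session

There is one attempt and no reset: what is moved stays moved. The work goes in short steps, Python scripts to look and compute and a shell command to move; the robot and the scene stay as the last step left them, time stands still between calls to the robot, and variables do not carry over. Pictures are saved under pics/ and viewed, about 12 in all and at most 16, crops included, and the job is handed in when it is done.

```bash
mkdir -p pics; cat > h.py <<'E'
import numpy as np,cv2
from scipy.spatial.transform import Rotation as R
from workcell import manip
def snap(name,fn,crop=None,scale=1):
    c=manip.read_camera(name); im=c["pixels"][:,:,::-1].copy()
    np.savez('pics/last_'+name+'.npz',**{k:np.array(v) for k,v in c.items()})
    if crop: u0,v0,u1,v1=crop; im=im[v0:v1,u0:u1]
    if scale!=1: im=cv2.resize(im,None,fx=scale,fy=scale,interpolation=cv2.INTER_CUBIC)
    cv2.imwrite('pics/'+fn+'.png',im); return c
def px(name,u,v,z):
    c=np.load('pics/last_'+name+'.npz')
    d=c['rotation']@np.array([(u-c['cx'])/c['fx'],(v-c['cy'])/c['fy'],1]); e=c['eye']
    return e+d*(z-e[2])/d[2]
def proj(name,p):
    c=np.load('pics/last_'+name+'.npz'); q=c['rotation'].T@(np.array(p)-c['eye'])
    return q[0]/q[2]*c['fx']+c['cx'],q[1]/q[2]*c['fy']+c['cy']
def st():
    s=manip.get_state(); print('t',round(s['clock'],2),'pos',np.round(s['ee_pos'],4),'w',round(s['width'],4),'F',np.round(s['contact_force'],1))
    M=R.from_rotvec(s['ee_rot']).as_matrix(); print('axes x',np.round(M[:,0],3),'y',np.round(M[:,1],3),'z',np.round(M[:,2],3)); return s,M
def to(p,zdir=None):
    """shift in tool cm to reach p; turn about tool x (deg) to bring jaw axis along zdir (deg in world, mod 180)"""
    s,M=st(); print('shift cm now-axes',np.round(M.T@(np.array(p)-s['ee_pos'])*100,2))
    if zdir is not None:
        a=np.degrees(np.arctan2(M[1,2],M[0,2])); d=(zdir-a+90)%180-90
        print('turn about tool x', round(-d,1) if M[2,0]<0 else round(d,1),'(world',round(d,1),') j6',round(s['joint_positions'][5],2))
E
python3 - <<'E'
from h import *
for n in('scene','top'):
    c=snap(n,n+'0'); print(n,c['eye'],c['rotation'],c['fx'],c['cx'],c['cy'])
st()
E
```

```text
scene [1.51260414 0.01009521 0.87981455] [-1.69399744 -1.69747614  0.81258872] 539.3882808495591 311.7467951862218 238.54329391865352
top [0.38734123 0.03135477 1.27547112] [-2.12452534  2.173571   -0.13395043] 518.960948170813 316.80225395352466 234.37852504344306
t 0.1 pos [0.2579 0.5412 0.2383] w 0.0851 F [0.2 0.  1.1]
axes x [-0.001 -0.001 -1.   ] y [-0.903  0.43   0.   ] z [ 0.43   0.903 -0.002]
```

View pics/top0.png

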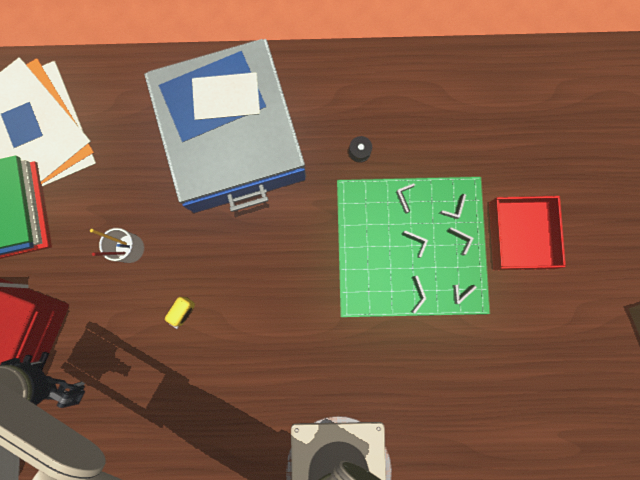

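View pics/scene0.png

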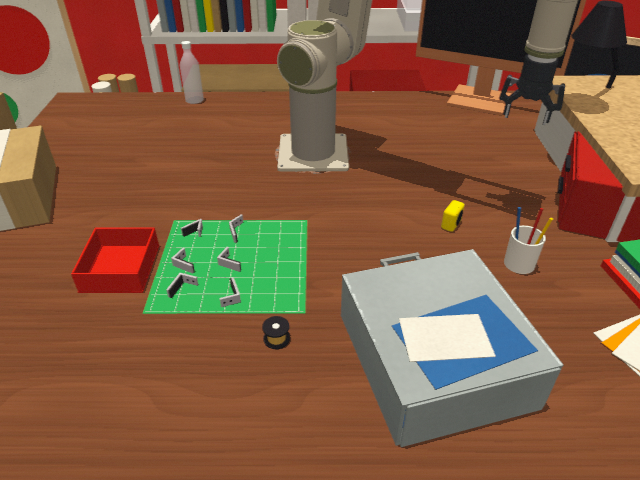

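Both views show six brackets on the green mat (top image u 395–480, v 180–315). The scrap box is at about (530,233), the handle bar at about (249,202), the mug at (122,245), the tape measure at (178,312) and the spool at (360,148). Next I'll enlarge the mat and the handle.

```bash
sed -i "s/\*\*{k:np.array(v) for k,v in c.items()}/**{k:(R.from_rotvec(v).as_matrix() if k=='rotation' and np.size(v)==3 else np.array(v)) for k,v in c.items()}/" h.py
python3 - <<'E'
from h import *
snap('top','x')
im=np.load('pics/last_top.npz')['pixels'][:,:,::-1]
a=cv2.resize(im[172:322,380:490],None,fx=4,fy=4,interpolation=cv2.INTER_CUBIC)
b=cv2.resize(im[155:220,170:310],None,fx=2.5,fy=2.5,interpolation=cv2.INTER_CUBIC)
o=np.zeros((600,790,3),np.uint8);o[:,:440]=a;o[:b.shape[0],440:440+b.shape[1]]=b
cv2.imwrite('pics/crop1.png',o)
for u,v,z in[(249,202,.1),(303,170,.114),(187,202,.114),(265,41,.124),(147,73,.124),(303,165,.124),(180,202,.124),(122,245,.09),(178,312,.06),(360,148,.04),(530,233,.0)]:print(u,v,np.round(px('top',u,v,z),3))
E
```

```text
249 202 [0.623 0.194 0.1  ]
303 170 [0.692 0.067 0.114]
187 202 [0.624 0.333 0.114]
265 41 [1.004 0.151 0.124]
147 73 [0.931 0.428 0.124]
303 165 [0.701 0.067 0.124]
180 202 [0.622 0.347 0.124]
122 245 [0.531 0.489 0.09 ]
178 312 [0.375 0.366 0.06 ]
360 148 [ 0.763 -0.071  0.04 ]
530 233 [ 0.548 -0.487  0.   ]
```

View pics/crop1.png

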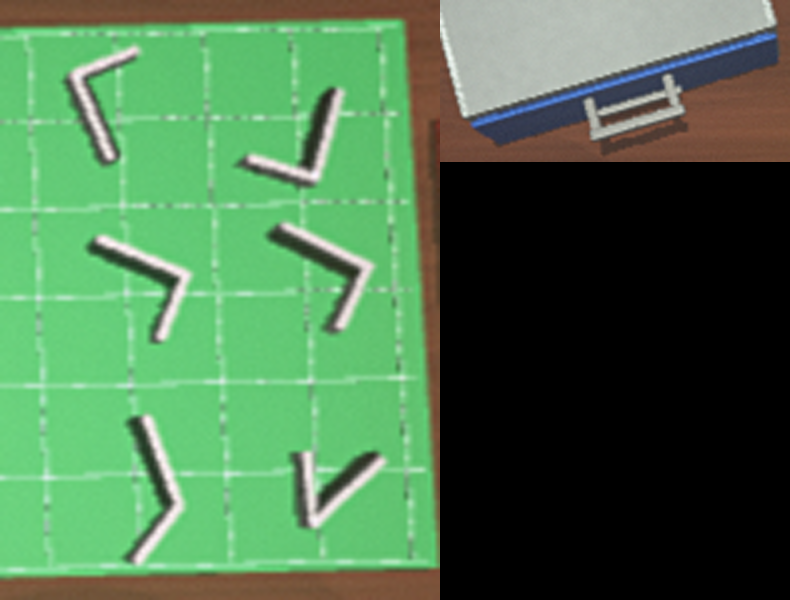

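The crop shows four square brackets and two bent ones. In crop pixels:

| Bracket | Corner | Felted leg end | Shape |
|---|---|---|---|
| A | (73,77) | (112,158) | square |
| B | (315,180) | (338,92) | square |
| C | (186,275) | (95,243) | square |
| D | (369,267) | (275,230) | square |
| E | (180,505) | (140,418) | splayed |
| F | (314,522) | (380,458) | bent inward |

Next I'll measure the handle.

```bash
cat >> h.py <<'E'
def plan(p,yaw=None,w=100,step=5.0,n=None):
    "rows for straight move to p with jaw axis at world yaw deg (mod 180), tool down"
    s,M=st(); p0=s['ee_pos']; j6=s['joint_positions'][5]
    a=np.degrees(np.arctan2(M[1,2],M[0,2])); d=0 if yaw is None else (yaw-a+90)%180-90
    print('world turn',round(d,1),'j6',round(j6,2))
    L=np.linalg.norm(np.array(p)-p0)*100; n=n or max(1,int(np.ceil(max(L/step,abs(d)/9))))
    y=np.radians(a+d); zt=np.array([np.cos(y),np.sin(y),0]);xt=np.array([0,0,-1.]);T=np.c_[xt,np.cross(zt,xt),zt]
    rv=(R.from_matrix(M).inv()*R.from_matrix(T)).as_rotvec()
    dr=R.from_rotvec(rv/n); rows=[]
    for i in range(n):
        rows.append([[round(float(v),1 if L>3 else 2)+0. for v in M.T@((np.array(p)-p0)/n)*100],[round(float(v),1)+0. for v in np.degrees(rv/n)],w]); M=M@dr.as_matrix()
    print(str(rows).replace(' ',''))
E
python3 - <<'E'
from h import *
im=np.load('pics/last_top.npz')['pixels'][:,:,::-1]
a=cv2.resize(im[180:215,220:280],None,fx=10,fy=10,interpolation=cv2.INTER_CUBIC)
cv2.imwrite('pics/crop2.png',a)
plan([.62,.192,.20],14.7,w=100)
E
```

```text
t 0.15 pos [0.2579 0.5413 0.2385] w 0.0853 F [-0.4 -0.2  0.4]
axes x [-0.001 -0.001 -1.   ] y [-0.903  0.43   0.   ] z [ 0.43   0.903 -0.001]
world turn -49.8 j6 -0.09
[[[0.4,-4.3,-1.4],[4.5,0.0,0.0],100],[[0.4,-4.4,-1.1],[4.5,0.0,0.0],100],[[0.4,-4.5,-0.7],[4.5,0.0,0.0],100],[[0.4,-4.6,-0.4],[4.5,0.0,0.0],100],[[0.4,-4.6,0.0],[4.5,0.0,0.0],100],[[0.4,-4.6,0.3],[4.5,0.0,0.0],100],[[0.3,-4.5,0.7],[4.5,0.0,0.0],100],[[0.3,-4.5,1.0],[4.5,0.0,0.0],100],[[0.3,-4.4,1.4],[4.5,0.0,0.0],100],[[0.3,-4.2,1.7],[4.5,0.0,0.0],100],[[0.3,-4.1,2.1],[4.5,0.0,0.0],100]]
```

View pics/crop2.png

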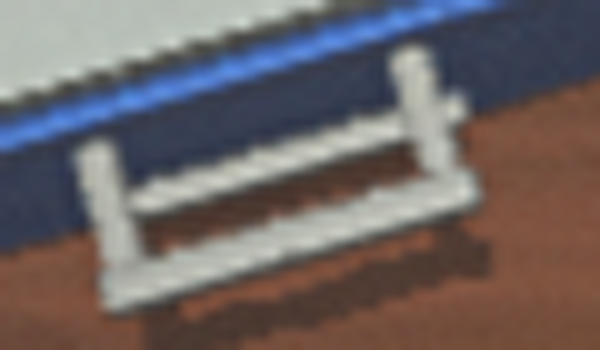

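The upper handle bar's top runs from (105,290) to (478,187) in this crop, and the lower tray's handle is visible below and behind it.

```bash
python3 -m pendant '[[[0.4,-4.3,-1.4],[4.5,0,0],100],[[0.4,-4.4,-1.1],[4.5,0,0],100],[[0.4,-4.5,-0.7],[4.5,0,0],100],[[0.4,-4.6,-0.4],[4.5,0,0],100],[[0.4,-4.6,0],[4.5,0,0],100],[[0.4,-4.6,0.3],[4.5,0,0],100],[[0.3,-4.5,0.7],[4.5,0,0],28],[[0.3,-4.5,1.0],[4.5,0,0],28],[[0.3,-4.4,1.4],[4.5,0,0],28],[[0.3,-4.2,1.7],[4.5,0,0],28],[[0.3,-4.1,2.1],[4.5,0,0],28]]' 30
python3 - <<'E'
from h import *
a=px('top',220+10.5,180+29,.1);b=px('top',220+47.8,180+18.7,.1);print(a,b,(a+b)/2,np.degrees(np.arctan2(b[1]-a[1],b[0]-a[0]))+90)
for q in((303,170),(187,202)):print(px('top',*q,.114))
m=(a+b)/2
plan([m[0],m[1],.15],14.7,w=28)
E
```

```text
clock: 1.52
ee_pos: [0.6223, 0.1919, 0.1998]
ee_rot: [-0.204, 1.562, 0.204]
contact_force: [0.0, 0.2, 1.2]
width: 0.024
[0.6076492  0.23643986 0.1       ] [0.62973543 0.15021722 0.1       ] [0.61869232 0.19332854 0.1       ] 14.367589191035393
[0.69200323 0.06726155 0.114     ]
[0.62363136 0.33340831 0.114     ]
t 1.52 pos [0.6223 0.1919 0.1998] w 0.024 F [0.  0.2 1.2]
axes x [-0.001 -0.    -1.   ] y [-0.257  0.967  0.   ] z [ 0.967  0.257 -0.001]
world turn -0.2 j6 -0.04
[[[5.0,0.2,-0.3],[0.2,0.0,0.0],28]]
```

```bash
python3 -m pendant '[[[5.0,0.2,-0.3],[0.2,0,0],28],[[3,0,0],[0,0,0],28],[[3,0,0],[0,0,0],28],[[0.7,0,0],[0,0,0],28],[[0,0,0],[0,0,0],28]]'
python3 - <<'E'
from h import *
snap('scene','hs',crop=(340,200,440,280),scale=6); st()
E
```

```text
clock: 2.15
ee_pos: [0.618, 0.1942, 0.0833]
ee_rot: [-0.203, 1.562, 0.203]
contact_force: [0.0, 0.1, 0.5]
width: 0.0241
t 2.2 pos [0.6188 0.1944 0.0845] w 0.0241 F [1.6 0.4 0.3]
axes x [ 0.001  0.    -1.   ] y [-0.256  0.967 -0.   ] z [0.967 0.256 0.001]
```

View pics/hs.png

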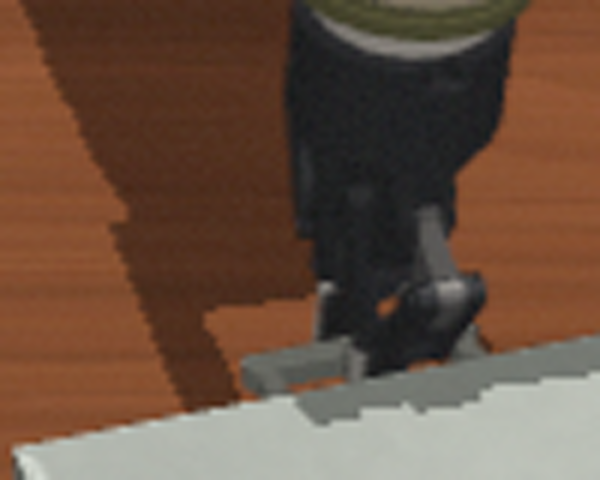

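The fingers straddle the bar, with crop pixels about (330,330) and (450,300) on either side. I'll hook it loosely and pull gently.

```bash
python3 -m pendant '[[[0,0,0],[0,0,0],16],[[0,0,0],[0,0,0],16],[[0,0,-0.5],[0,0,0],16],[[0,0,-1],[0,0,0],16],[[0,0,-1.5],[0,0,0],16],[[0,0,-1.5],[0,0,0],16],[[0,0,-1.5],[0,0,0],16],[[0,0,-1.5],[0,0,0],16],[[0,0,-1.5],[0,0,0],16],[[0,0,-1.5],[0,0,0],16],[[0,0,-1],[0,0,0],16],[[0,0,0],[0,0,0],16]]'
python3 -c "
from h import *;st()"
```

```text
clock: 3.7
ee_pos: [0.506, 0.1646, 0.0831]
ee_rot: [-0.203, 1.562, 0.203]
contact_force: [0.3, 1.2, -0.0]
width: 0.0137
t 3.7 pos [0.506  0.1646 0.0831] w 0.0137 F [ 0.3  1.2 -0. ]
axes x [-0.001 -0.    -1.   ] y [-0.256  0.967 -0.   ] z [ 0.967  0.256 -0.001]
```

```bash
python3 -m pendant '[[[0,0,-1],[0,0,0],16],[[0,0,-1.5],[0,0,0],16],[[0,0,-1],[0,0,0],16],[[0,0,-0.7],[0,0,0],16],[[0,0,-0.5],[0,0,0],16],[[0,0,-0.5],[0,0,0],16],[[0,0,0],[0,0,0],16]]'
```

```text
clock: 4.58
ee_pos: [0.4564, 0.1515, 0.0832]
ee_rot: [-0.203, 1.562, 0.203]
contact_force: [-0.0, 0.3, 0.0]
width: 0.0137
```

```bash
python3 -m pendant '[[[0,0,-0.4],[0,0,0],16],[[0,0,-0.4],[0,0,0],16],[[0,0,-0.4],[0,0,0],16],[[0,0,0],[0,0,0],16]]'
python3 - <<'E'
from h import *
snap('top','t1',crop=(130,30,330,280),scale=2.4)
E
```

```text
clock: 5.08
ee_pos: [0.4477, 0.1482, 0.0849]
ee_rot: [-0.203, 1.555, 0.202]
contact_force: [8.7, -2.5, -0.2]
width: 0.0138
```

View pics/t1.png

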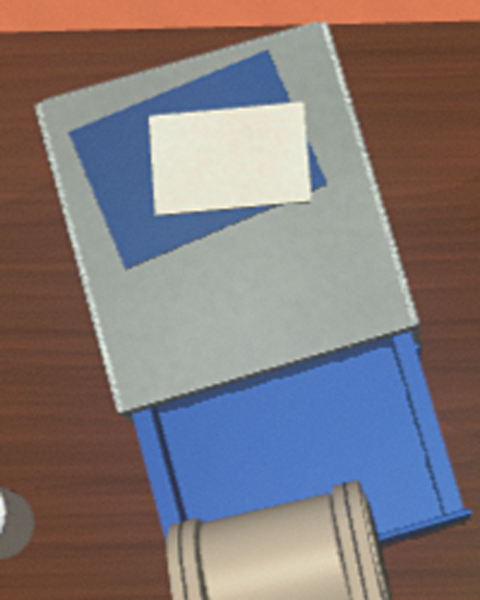

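The tray is out against its stop: the pull now meets 9 N, and its open floor shows at crop (150–450, 340–540). I'll release the handle, rise, and compute the bracket poses and slots.

```bash
python3 -m pendant '[[[0,0,0.4],[0,0,0],28],[[0,0,0],[0,0,0],28],[[-6,0,0],[0,0,0],28],[[-6,0,0],[0,0,0],28],[[-5,0,0],[0,0,0],35],[[0,-5,0],[0,0,0],35],[[0,-5,0],[0,0,0],35],[[0,-5,0],[0,0,0],35],[[0,-5,0],[0,0,0],35],[[0,-5,0],[0,0,0],35],[[0,0,0],[0,0,0],35]]'
cat >> h.py <<'E'
U=np.array([np.cos(np.radians(14.6)),np.sin(np.radians(14.6)),0]);V=np.array([-U[1],U[0],0]);T0=np.array([.4892,.159,0])
def brk(c,f,b,z=.025,s=38):
    "corner, felt end, bare end pixels (top image): pinch point and yaw of jaw axis, felt dir"
    C,F,B=[px('top',*q,z)[:2] for q in(c,f,b)]
    e=(F-C)/np.linalg.norm(F-C); n=np.array([-e[1],e[0]]); 
    if z: print('lens mm',np.round(1e3*np.linalg.norm(F-C)),np.round(1e3*np.linalg.norm(B-C)),'angle',np.round(np.degrees(np.arccos(e@(B-C)/np.linalg.norm(B-C)))))
    p=C+e*s/1e3+n*2.5e-3; yaw=np.degrees(np.arctan2(e[1],e[0])); print('pinch',np.round(p,4),'felt yaw',round(yaw,1)); return p,yaw
E
python3 - <<'E'
from h import *
c=snap('top','t2')
im=c['pixels'][:,:,::-1]
cv2.imwrite('pics/t2.png',cv2.resize(im[172:322,380:490],None,fx=4,fy=4,interpolation=cv2.INTER_CUBIC))
k=lambda a:(380+a[0]/4,172+a[1]/4)
for n,q in dict(A=[(73,77),(112,158),(138,50)],B=[(315,180),(338,92),(245,160)],C=[(186,275),(95,243),(158,340)],D=[(369,267),(275,230),(336,328)],E=[(180,505),(140,418),(132,560)],F=[(314,522),(380,458),(302,455)]).items():
    print(n); brk(*map(k,q))
st()
print('tray corner img',(proj('top',T0+U*-.006-V*.13+[0,0,.114])))
E
```

```text
clock: 6.5
ee_pos: [0.5127, -0.0951, 0.2525]
ee_rot: [-0.2, 1.563, 0.2]
contact_force: [-0.4, 0.8, -0.6]
width: 0.0299
A
lens mm 55.0 44.0 angle 88.0
pinch [ 0.6221 -0.1799] felt yaw -157.0
B
lens mm 57.0 44.0 angle 90.0
pinch [ 0.6256 -0.3162] felt yaw -17.6
C
lens mm 58.0 43.0 angle 85.0
pinch [ 0.5435 -0.1895] felt yaw 69.0
D
lens mm 60.0 43.0 angle 82.0
pinch [ 0.5473 -0.3007] felt yaw 66.7
E
lens mm 57.0 44.0 angle 114.0
pinch [ 0.4284 -0.1987] felt yaw 22.2
F
lens mm 56.0 40.0 angle 55.0
pinch [ 0.4095 -0.3212] felt yaw -48.3
t 6.55 pos [ 0.5125 -0.0934  0.2525] w 0.0295 F [-0.3  0.5  0.1]
axes x [-0.002  0.001 -1.   ] y [-0.253  0.967  0.001] z [ 0.967  0.253 -0.002]
tray corner img (np.float64(320.2548800156487), np.float64(245.74526066388808))
```

View pics/t2.png

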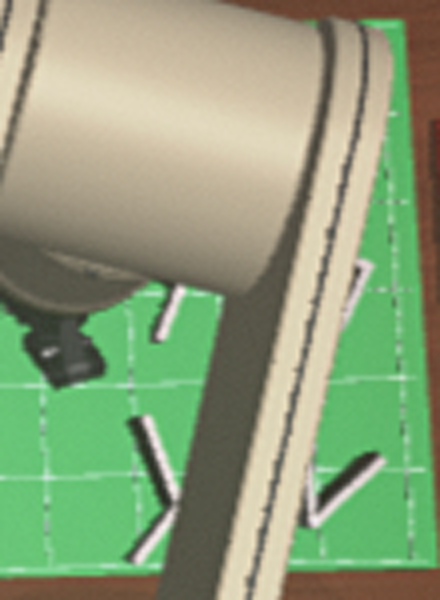

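The four brackets not hidden by the arm are unmoved. I'll start with B, going above it.

```bash
python3 - <<'E'
from h import *
plan([.6256,-.3162,.09],72.4,w=32)
E
```

```text
t 6.55 pos [ 0.5125 -0.0934  0.2525] w 0.0295 F [-0.3  0.5  0.1]
axes x [-0.002  0.001 -1.   ] y [-0.253  0.967  0.001] z [ 0.967  0.253 -0.002]
world turn 57.7 j6 -0.53
[[[2.3,-3.5,0.8],[-8.2,0.0,0.0],32],[[2.3,-3.6,0.3],[-8.2,0.0,0.0],32],[[2.3,-3.6,-0.3],[-8.2,0.0,0.0],32],[[2.3,-3.5,-0.8],[-8.2,0.0,0.0],32],[[2.3,-3.3,-1.3],[-8.2,0.0,0.0],32],[[2.3,-3.1,-1.7],[-8.2,0.0,0.0],32],[[2.3,-2.8,-2.2],[-8.2,0.0,0.0],32]]
```

```bash
python3 -m pendant '[[[2.3,-3.5,0.8],[-8.2,0,0],32],[[2.3,-3.6,0.3],[-8.2,0,0],32],[[2.3,-3.6,-0.3],[-8.2,0,0],32],[[2.3,-3.5,-0.8],[-8.2,0,0],32],[[2.3,-3.3,-1.3],[-8.2,0,0],32],[[2.3,-3.1,-1.7],[-8.2,0,0],32],[[2.3,-2.8,-2.2],[-8.2,0,0],32],[[0,0,0],[0,0,0],32]]'
python3 - <<'E'
from h import *
snap('scene','s2',crop=(140,190,300,310),scale=5)
plan([.6256,-.3162,.0115],72.4,w=32)
k=lambda a:(380+a[0]/4,172+a[1]/4)
for f,q in dict(B=[(.6256,-.3162)],).items(): print([ (np.array(proj('scene',[q[0][0],q[0][1],z]))-[140,190])*5 for z in(0,.025)])
E
```

```text
clock: 7.55
ee_pos: [0.6244, -0.315, 0.0879]
ee_rot: [-0.974, 1.342, 0.983]
contact_force: [-0.9, 1.2, 0.1]
width: 0.0276
t 7.6 pos [ 0.625  -0.3143  0.0899] w 0.0274 F [0.6 0.9 0.3]
axes x [-0.004  0.003 -1.   ] y [-0.952  0.306  0.004] z [0.306 0.952 0.001]
world turn 0.2 j6 -1.8
[[[3.9,-0.1,-0.1],[-0.1,0.0,-0.1],32],[[3.9,-0.1,-0.1],[-0.1,0.0,-0.1],32]]
[array([176.15624901, 504.68295018]), array([167.00371414, 465.60788397])]
```

View pics/s2.png

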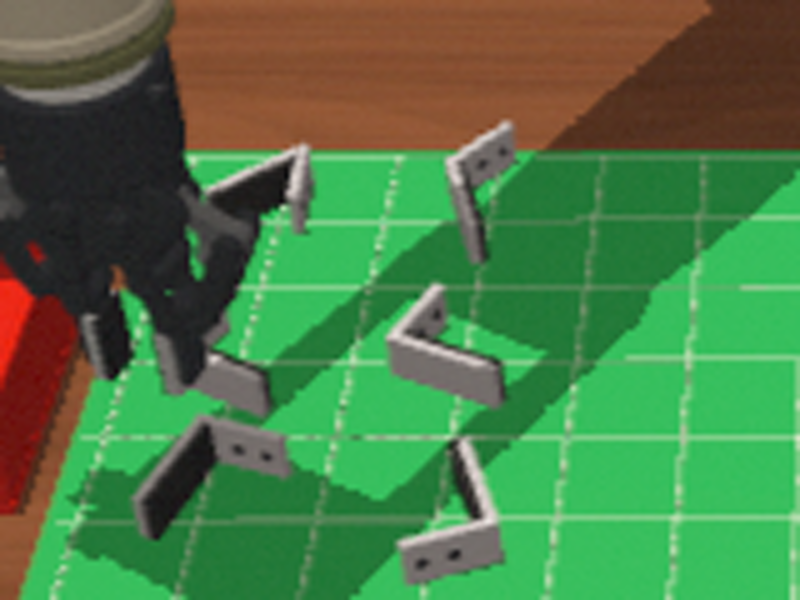

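B's felted leg top runs from crop (203,420) to (145,497). The planned pinch projects to (167,466), which is on it. I'll descend and grip.

```bash
python3 -m pendant '[[[3.9,-0.1,-0.1],[0,0,0],32],[[3.9,-0.1,-0.1],[0,0,0],32],[[0,0,0],[0,0,0],32],[[0,0,0],[0,0,0],0],[[0,0,0],[0,0,0],0],[[0,0,0],[0,0,0],0]]' 60; python3 -m pendant '[[[-5,0,0],[0,0,0],0],[[-5,0,0],[0,0,0],0],[[-5,0,0],[0,0,0],0],[[0,0,0],[0,0,0],0]]'
cat >> h.py <<'E'
def slot(x,y,fy,z):
    "TCP target for bracket origin at tray (x,y), felt at tray angle fy deg"
    a=np.radians(fy); o=np.array([8*np.cos(a)+20.5*np.sin(a),8*np.sin(a)-20.5*np.cos(a)])/1e3
    p=T0+U*(x/1e3+o[0])+V*(y/1e3+o[1]); p[2]=z; return p
E
python3 - <<'E'
from h import *
p=slot(125,-60,0,.17);print(p); plan(p,104.6,w=0)
E
```

```text
clock: 8.35
ee_pos: [0.6287, -0.3189, 0.0171]
ee_rot: [-0.98, 1.338, 0.974]
contact_force: [-0.6, 1.5, 6.9]
width: 0.0073
clock: 8.85
ee_pos: [0.6304, -0.3203, 0.1725]
ee_rot: [-0.986, 1.335, 0.967]
contact_force: [-0.2, 0.2, -0.8]
width: 0.0075
[0.6381969  0.11462464 0.17      ]
t 8.85 pos [ 0.6304 -0.3203  0.1725] w 0.0075 F [-0.2  0.2 -0.8]
axes x [ 0.01  -0.006 -1.   ] y [-0.952  0.306 -0.012] z [ 0.306  0.952 -0.003]
world turn 32.4 j6 -1.8
[[[0.0,1.4,4.6],[-3.6,0.0,0.1],0],[[0.0,1.1,4.7],[-3.6,0.0,0.1],0],[[0.0,0.8,4.8],[-3.6,0.0,0.1],0],[[0.0,0.5,4.8],[-3.6,0.0,0.1],0],[[0.0,0.2,4.8],[-3.6,0.0,0.1],0],[[0.0,-0.1,4.8],[-3.6,0.0,0.1],0],[[0.0,-0.4,4.8],[-3.6,0.0,0.1],0],[[0.0,-0.7,4.8],[-3.6,0.0,0.1],0],[[0.0,-1.0,4.7],[-3.6,0.0,0.1],0]]
```

Contact came early (TCP z 0.017, 7 N) and the width is only 7.3 mm. I'll check what is held.

```bash
python3 - <<'E'
from h import *
snap('scene','s3',crop=(100,120,300,270),scale=4)
print((np.array(proj('scene',manip.get_state()['ee_pos']))-[100,120])*4)
E
```

```text
[239.94992304 459.7942233 ]
```

View pics/s3.png

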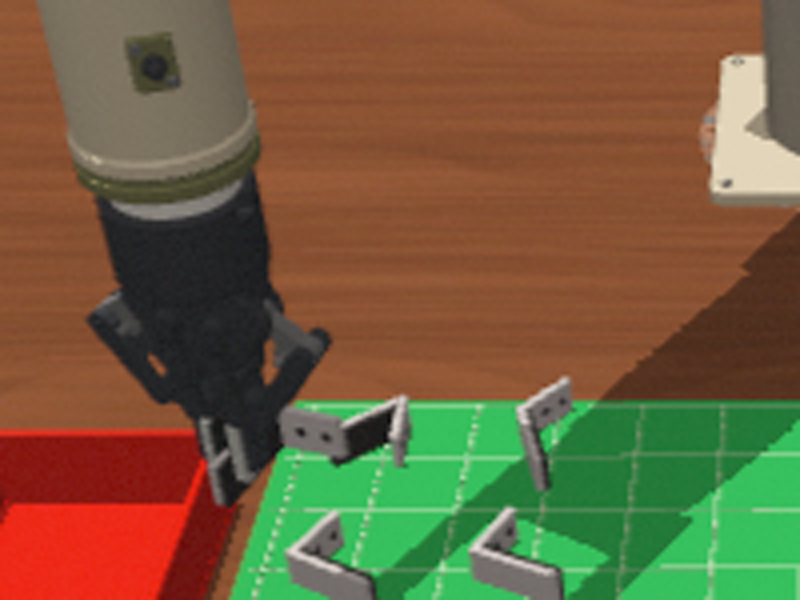

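Bracket B is held: its bare leg shows at (310,430) beside the closed fingers, and it looks level. I'll carry it to its slot.

```bash
python3 -m pendant '[[[0,1.4,4.6],[-3.6,0,0.1],0],[[0,1.1,4.7],[-3.6,0,0.1],0],[[0,0.8,4.8],[-3.6,0,0.1],0],[[0,0.5,4.8],[-3.6,0,0.1],0],[[0,0.2,4.8],[-3.6,0,0.1],0],[[0,-0.1,4.8],[-3.6,0,0.1],0],[[0,-0.4,4.8],[-3.6,0,0.1],0],[[0,-0.7,4.8],[-3.6,0,0.1],0],[[0,-1,4.7],[-3.6,0,0.1],0],[[0,0,0],[0,0,0],0]]'
python3 - <<'E'
from h import *
p=slot(125,-60,0,.09); plan(p,104.6,w=0)
E
```

```text
clock: 10.15
ee_pos: [0.6332, 0.1192, 0.1628]
ee_rot: [-1.387, 1.086, 1.414]
contact_force: [0.7, -0.9, -1.6]
width: 0.0069
t 10.15 pos [0.6332 0.1192 0.1628] w 0.0069 F [ 0.7 -0.9 -1.6]
axes x [-0.018  0.001 -1.   ] y [-0.966 -0.257  0.017] z [-0.257  0.966  0.006]
world turn -0.3 j6 -1.73
[[[3.6,-0.2,-0.3],[0.1,0.2,-0.5],0],[[3.6,-0.2,-0.3],[0.1,0.2,-0.5],0]]
```

```bash
python3 -m pendant '[[[3.6,-0.2,-0.3],[0.1,0.2,-0.5],0],[[3.6,-0.2,-0.3],[0.1,0.2,-0.5],0],[[0,0,0],[0,0,0],0]]'
python3 -c "
from h import *;st()
snap('scene','s4',crop=(300,210,500,360),scale=4)"
```

```text
clock: 10.52
ee_pos: [0.6356, 0.1094, 0.0877]
ee_rot: [-1.39, 1.087, 1.395]
contact_force: [-2.1, -0.7, -1.4]
width: 0.0075
t 10.53 pos [0.6356 0.1094 0.0877] w 0.0075 F [-2.1 -0.7 -1.4]
axes x [-0.006 -0.003 -1.   ] y [-0.969 -0.248  0.006] z [-0.248  0.969 -0.002]
```

View pics/s4.png

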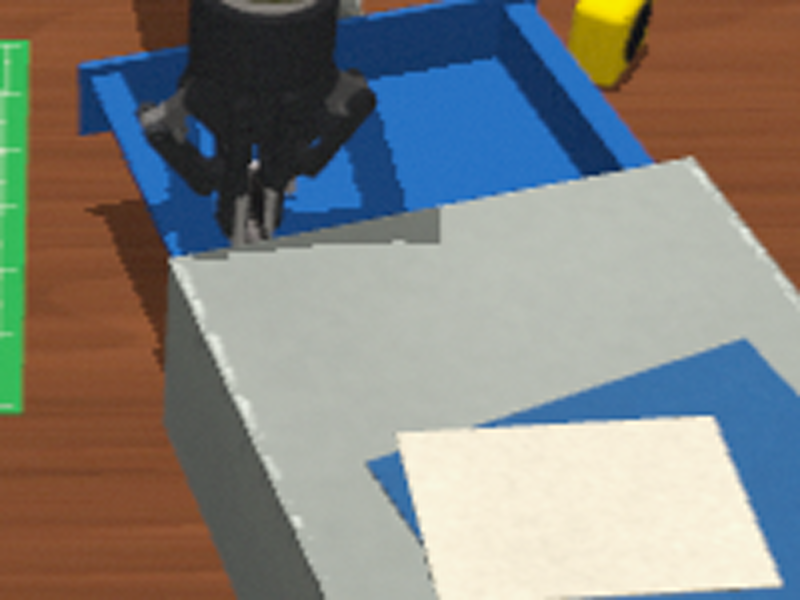

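The fingers are over the right rear of the tray floor, between its side wall and the unit's overhang. I'll release, rise, and check by code what is in the tray and on the mat.

```bash
python3 -m pendant '[[[0.1,0,0],[0,0,0],16],[[0,0,0],[0,0,0],24],[[0,0,0],[0,0,0],28],[[-4,0,0],[0,0,0],28],[[-5,0,0],[0,0,0],28],[[-3,0,0],[0,0,0],28],[[0,0,-6],[0,0,0],28],[[0,0,-6],[0,0,0],28],[[0,0,0],[0,0,0],28]]'
cat >> h.py <<'E'
def blobs(fn=None):
    "list light-grey (low saturation) blobs on mat / tray / scrap in top image"
    c=snap('top',fn or 'b'); im=c['pixels'][:,:,::-1]; h=cv2.cvtColor(im,cv2.COLOR_BGR2HSV)
    m=((h[...,1]<70)&(h[...,2]>130)).astype(np.uint8)
    n,l,s,ce=cv2.connectedComponentsWithStats(m)
    for i in range(1,n):
        if 12<s[i,4]<400: print('blob',s[i].tolist(),np.round(ce[i],1),np.round(px('top',*ce[i],.025 if ce[i][0]>330 else .093)[:2],3))
    return m
E
python3 - <<'E'
from h import *
blobs('b1'); st()
print('slot origin img',proj('top',T0+U*.125-V*.06+[0,0,.093]))
E
```

```text
clock: 11.7
ee_pos: [0.6693, -0.0096, 0.2125]
ee_rot: [-1.393, 1.082, 1.384]
contact_force: [-0.1, -0.2, 0.4]
width: 0.0242
blob [42, 154, 54, 32, 355] [ 73.3 168.4] [0.715 0.607]
blob [397, 183, 18, 29, 99] [404.3 194.5] [ 0.648 -0.177]
blob [450, 227, 24, 28, 108] [464.1 238.5] [ 0.536 -0.317]
blob [104, 228, 29, 33, 292] [121.6 244.6] [0.532 0.489]
blob [404, 231, 24, 27, 107] [418.6 241.5] [ 0.531 -0.207]
blob [99, 236, 5, 16, 45] [100.5 243.9] [0.534 0.537]
blob [248, 258, 37, 27, 199] [265.9 274.2] [0.456 0.157]
blob [413, 275, 13, 39, 111] [419.7 295.1] [ 0.402 -0.203]
blob [456, 283, 21, 21, 112] [462.5 293.2] [ 0.404 -0.305]
t 11.75 pos [ 0.6689 -0.0073  0.2123] w 0.0238 F [-0.9  0.7  0.6]
axes x [ 0.004 -0.002 -1.   ] y [-0.969 -0.246 -0.003] z [-0.246  0.969 -0.003]
slot origin img (np.float64(275.78140323803734), np.float64(201.00430544422304))
```

The five remaining brackets are all still in place. Next is A.

```bash
python3 - <<'E'
from h import *
plan([.6221,-.1799,.07],113,w=32)
E
```

```text
t 11.75 pos [ 0.6689 -0.0073  0.2123] w 0.0238 F [-0.9  0.7  0.6]
axes x [ 0.004 -0.002 -1.   ] y [-0.969 -0.246 -0.003] z [-0.246  0.969 -0.003]
world turn 8.8 j6 -1.91
[[[2.8,1.8,-3.1],[-1.8,0.0,0.0],32],[[2.8,1.9,-3.1],[-1.8,0.0,0.0],32],[[2.8,1.9,-3.0],[-1.8,0.0,0.0],32],[[2.8,2.0,-2.9],[-1.8,0.0,0.0],32],[[2.8,2.1,-2.9],[-1.8,0.0,0.0],32]]
```

```bash
python3 -m pendant '[[[2.8,1.8,-3.1],[-1.8,0,0],32],[[2.8,1.9,-3.1],[-1.8,0,0],32],[[2.8,1.9,-3],[-1.8,0,0],32],[[2.8,2,-2.9],[-1.8,0,0],32],[[2.8,2.1,-2.9],[-1.8,0,0],32],[[0,0,0],[0,0,0],32],[[0,0,0],[0,0,0],32]]'
python3 - <<'E'
from h import *
plan([.6221,-.1799,.017],113,w=32)
print('tray right')
c=snap('top','b2'); cv2.imwrite('pics/b2.png',cv2.resize(c['pixels'][150:330,180:500,::-1],None,fx=2.5,fy=2.5,interpolation=cv2.INTER_CUBIC))
E
```

```text
clock: 12.62
ee_pos: [0.6238, -0.1769, 0.0728]
ee_rot: [-1.507, 0.986, 1.5]
contact_force: [0.7, -0.3, 0.7]
width: 0.0273
t 12.62 pos [ 0.6238 -0.1769  0.0728] w 0.0273 F [ 0.7 -0.3  0.7]
axes x [ 0.004 -0.002 -1.   ] y [-0.918 -0.398 -0.003] z [-0.398  0.918 -0.003]
world turn -0.4 j6 -2.34
[[[2.8,0.1,-0.1],[0.2,-0.1,0.1],32],[[2.8,0.1,-0.1],[0.2,-0.1,0.1],32]]
tray right
```

View pics/b2.png

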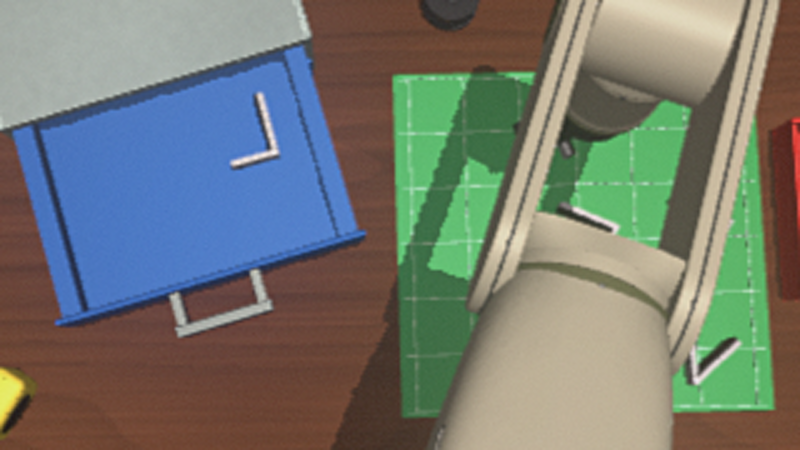

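B lies on edge in the tray, with its corner at crop (276,155). The tray is still out. I'll grip A.

```bash
python3 -m pendant '[[[2.8,0.1,-0.1],[0,0,0],32],[[2.7,0.1,-0.1],[0,0,0],32],[[0,0,0],[0,0,0],32],[[0,0,0],[0,0,0],0],[[0,0,0],[0,0,0],0],[[0,0,0],[0,0,0],0]]' 60; python3 -m pendant '[[[-5,0,0],[0,0,0],0],[[-5,0,0],[0,0,0],0],[[-5,0,0],[0,0,0],0],[[0,0,0],[0,0,0],0]]'
python3 - <<'E'
from h import *
p=slot(125,60,180,.17);print(p); plan(p,104.6,w=0)
E
```

```text
clock: 13.42
ee_pos: [0.6238, -0.181, 0.0192]
ee_rot: [-1.509, 0.986, 1.497]
contact_force: [0.5, 2.5, 6.5]
width: 0.0071
clock: 13.92
ee_pos: [0.6252, -0.182, 0.1742]
ee_rot: [-1.516, 0.985, 1.49]
contact_force: [-0.1, -0.6, -0.3]
width: 0.0073
[0.58213039 0.2663927  0.17      ]
t 13.93 pos [ 0.6252 -0.182   0.1742] w 0.0073 F [-0.1 -0.6 -0.3]
axes x [ 0.013 -0.006 -1.   ] y [-0.918 -0.397 -0.01 ] z [-0.397  0.918 -0.011]
world turn -8.8 j6 -2.34
[[[0.0,-1.4,4.3],[0.9,-0.1,0.1],0],[[0.0,-1.3,4.3],[0.9,-0.1,0.1],0],[[0.0,-1.3,4.3],[0.9,-0.1,0.1],0],[[0.0,-1.2,4.3],[0.9,-0.1,0.1],0],[[0.0,-1.1,4.4],[0.9,-0.1,0.1],0],[[0.0,-1.1,4.4],[0.9,-0.1,0.1],0],[[0.0,-1.0,4.4],[0.9,-0.1,0.1],0],[[0.0,-0.9,4.4],[0.9,-0.1,0.1],0],[[0.0,-0.8,4.4],[0.9,-0.1,0.1],0],[[0.0,-0.8,4.4],[0.9,-0.1,0.1],0]]
```

```bash
python3 -m pendant '[[[0,-1.4,4.3],[0.9,-0.1,0.1],0],[[0,-1.3,4.3],[0.9,-0.1,0.1],0],[[0,-1.3,4.3],[0.9,-0.1,0.1],0],[[0,-1.2,4.3],[0.9,-0.1,0.1],0],[[0,-1.1,4.4],[0.9,-0.1,0.1],0],[[0,-1.1,4.4],[0.9,-0.1,0.1],0],[[0,-1,4.4],[0.9,-0.1,0.1],0],[[0,-0.9,4.4],[0.9,-0.1,0.1],0],[[0,-0.8,4.4],[0.9,-0.1,0.1],0],[[0,-0.8,4.4],[0.9,-0.1,0.1],0],[[0,0,0],[0,0,0],0]]'
python3 - <<'E'
from h import *
plan(slot(125,60,180,.091),104.6,w=0)
E
```

```text
clock: 15.3
ee_pos: [0.5786, 0.2702, 0.1673]
ee_rot: [-1.376, 1.083, 1.415]
contact_force: [0.5, 0.5, -0.9]
width: 0.0071
t 15.3 pos [0.5786 0.2702 0.1673] w 0.0071 F [ 0.5  0.5 -0.9]
axes x [-0.021  0.009 -1.   ] y [-0.967 -0.252  0.018] z [-0.252  0.968  0.014]
world turn -0.0 j6 -1.48
[[[3.8,-0.2,-0.3],[0.0,0.4,-0.5],0],[[3.8,-0.2,-0.3],[0.0,0.4,-0.5],0]]
```

```bash
python3 -m pendant '[[[3.8,-0.2,-0.3],[0,0.4,-0.5],0],[[3.8,-0.2,-0.3],[0,0.4,-0.5],0],[[0,0,0],[0,0,0],0],[[0,0,0],[0,0,0],16],[[0,0,0],[0,0,0],24],[[0,0,0],[0,0,0],28]]'
python3 -m pendant '[[[-4,0,0],[0,0,0],28],[[-5,0,0],[0,0,0],28],[[-3,0,0],[0,0,0],28],[[0,0,-6],[0,0,0],28],[[0,0,-6],[0,0,0],28],[[0,0,0],[0,0,0],28]]'
python3 - <<'E'
from h import *
plan([.5435,-.1895,.07],159,w=32)
E
```

```text
clock: 16.05
ee_pos: [0.585, 0.2631, 0.0938]
ee_rot: [-1.394, 1.077, 1.39]
contact_force: [0.3, -0.3, -0.2]
width: 0.0242
clock: 16.8
ee_pos: [0.6152, 0.1427, 0.2133]
ee_rot: [-1.391, 1.082, 1.386]
contact_force: [0.3, 0.8, 0.4]
width: 0.0237
t 16.8 pos [0.6152 0.1427 0.2133] w 0.0237 F [0.3 0.8 0.4]
axes x [ 0.003 -0.001 -1.   ] y [-0.97  -0.244 -0.002] z [-0.244  0.97  -0.002]
world turn 54.9 j6 -1.67
[[[1.8,1.9,-3.8],[-6.9,0.0,0.0],32],[[1.8,2.3,-3.6],[-6.9,0.0,0.0],32],[[1.8,2.7,-3.3],[-6.9,0.0,0.0],32],[[1.8,3.1,-2.9],[-6.9,0.0,0.0],32],[[1.8,3.4,-2.5],[-6.9,0.0,0.0],32],[[1.8,3.7,-2.1],[-6.9,0.0,0.0],32],[[1.8,3.9,-1.6],[-6.9,0.0,0.0],32],[[1.8,4.1,-1.1],[-6.9,0.0,0.0],32]]
```

Taking the short turn would run joint 6 past its range, so I'll go the long way round (−125°) for C.

```bash
sed -i 's/def plan(p,yaw=None,w=100,step=5.0,n=None):/def plan(p,yaw=None,w=100,step=5.0,n=None,full=False):/; s/    print(.world turn./    if full: d=yaw-a\n&/' h.py
sed -i 's/rv=(R.from_matrix(M).inv()\*R.from_matrix(T)).as_rotvec()/rv=(R.from_matrix(M).inv()*R.from_matrix(T)).as_rotvec(); rv=rv if not full else np.array([-np.radians(d),0,0])/' h.py
python3 - <<'E'
from h import *
plan([.5435,-.1895,.08],-21,w=32,full=True)
E
```

```text
t 16.8 pos [0.6152 0.1427 0.2133] w 0.0237 F [0.3 0.8 0.4]
axes x [ 0.003 -0.001 -1.   ] y [-0.97  -0.244 -0.002] z [-0.244  0.97  -0.002]
world turn -125.1 j6 -1.67
[[[1.0,1.1,-2.2],[8.9,0.0,0.0],32],[[1.0,0.7,-2.3],[8.9,0.0,0.0],32],[[1.0,0.4,-2.4],[8.9,0.0,0.0],32],[[1.0,0.0,-2.4],[8.9,0.0,0.0],32],[[1.0,-0.4,-2.4],[8.9,0.0,0.0],32],[[1.0,-0.8,-2.3],[8.9,0.0,0.0],32],[[1.0,-1.1,-2.2],[8.9,0.0,0.0],32],[[1.0,-1.4,-2.0],[8.9,0.0,0.0],32],[[1.0,-1.7,-1.7],[8.9,0.0,0.0],32],[[1.0,-2.0,-1.4],[8.9,0.0,0.0],32],[[1.0,-2.2,-1.1],[8.9,0.0,0.0],32],[[1.0,-2.3,-0.8],[8.9,0.0,0.0],32],[[1.0,-2.4,-0.4],[8.9,0.0,0.0],32],[[1.0,-2.4,0.0],[8.9,0.0,0.0],32]]
```

```bash
python3 -m pendant '[[[0.5,1.1,-2.2],[8.9,0,0],32],[[0.5,0.7,-2.3],[8.9,0,0],32],[[0.5,0.4,-2.4],[8.9,0,0],32],[[1,0,-2.4],[8.9,0,0],32],[[1,-0.4,-2.4],[8.9,0,0],32],[[1,-0.8,-2.3],[8.9,0,0],32],[[1,-1.1,-2.2],[8.9,0,0],32],[[1,-1.4,-2],[8.9,0,0],32],[[1,-1.7,-1.7],[8.9,0,0],32],[[1,-2,-1.4],[8.9,0,0],32],[[1,-2.2,-1.1],[8.9,0,0],32],[[1,-2.3,-0.8],[8.9,0,0],32]]'; python3 -m pendant '[[[1.5,-2.4,-0.4],[8.9,0,0],32],[[1.5,-2.4,0],[8.9,0,0],32],[[0,0,0],[0,0,0],32]]'
python3 - <<'E'
from h import *
plan([.5435,-.1895,.02],-21,w=32)
E
```

```text
clock: 18.3
ee_pos: [0.5542, -0.1388, 0.1078]
ee_rot: [0.036, 1.568, -0.036]
contact_force: [0.1, -0.3, -0.3]
width: 0.0273
clock: 18.68
ee_pos: [0.5434, -0.1864, 0.0765]
ee_rot: [0.278, 1.553, -0.277]
contact_force: [0.2, 1.0, -0.1]
width: 0.0275
t 18.68 pos [ 0.5434 -0.1864  0.0765] w 0.0275 F [ 0.2  1.  -0.1]
axes x [-0.     0.001 -1.   ] y [0.347 0.938 0.   ] z [ 0.938 -0.347 -0.001]
world turn -0.7 j6 -0.07
[[[2.8,-0.1,0.1],[0.4,0.0,0.0],32],[[2.8,-0.1,0.1],[0.4,0.0,0.0],32]]
```

```bash
python3 -m pendant '[[[2.8,-0.1,0.1],[0.4,0,0],32],[[2.8,-0.1,0],[0.4,0,0],32],[[0,0,0],[0,0,0],32],[[0,0,0],[0,0,0],0],[[0,0,0],[0,0,0],0],[[0,0,0],[0,0,0],0]]' 60; python3 -m pendant '[[[-5,0,0],[0,0,0],0],[[-5,0,0],[0,0,0],0],[[-5,0,0],[0,0,0],0],[[0,0,0],[0,0,0],0]]'
python3 - <<'E'
from h import *
p=slot(35,60,90,.17);print(p); plan(p,14.6,w=0)
E
```

```text
clock: 19.42
ee_pos: [0.5459, -0.1887, 0.0233]
ee_rot: [0.287, 1.548, -0.287]
contact_force: [0.6, 2.6, 6.4]
width: 0.007
clock: 19.92
ee_pos: [0.5476, -0.19, 0.178]
ee_rot: [0.285, 1.54, -0.289]
contact_force: [0.2, -0.1, -0.8]
width: 0.0073
[0.52576714 0.23879407 0.17      ]
t 19.93 pos [ 0.5476 -0.19    0.178 ] w 0.0073 F [ 0.2 -0.1 -0.8]
axes x [ 0.011 -0.005 -1.   ] y [ 0.358  0.934 -0.   ] z [ 0.934 -0.358  0.012]
world turn 35.6 j6 -0.06
[[[0.1,4.4,-1.9],[-4.0,0.1,0.0],0],[[0.1,4.5,-1.6],[-4.0,0.1,0.0],0],[[0.1,4.6,-1.3],[-4.0,0.1,0.0],0],[[0.1,4.7,-1.0],[-4.0,0.1,0.0],0],[[0.1,4.7,-0.7],[-4.0,0.1,0.0],0],[[0.1,4.8,-0.3],[-4.0,0.1,0.0],0],[[0.1,4.8,0.0],[-4.0,0.1,0.0],0],[[0.1,4.8,0.3],[-4.0,0.1,0.0],0],[[0.1,4.7,0.6],[-4.0,0.1,0.0],0]]
```

```bash
python3 -m pendant '[[[0,4.4,-1.9],[-4,0.1,0],0],[[0,4.5,-1.6],[-4,0.1,0],0],[[0,4.6,-1.3],[-4,0.1,0],0],[[0,4.7,-1],[-4,0.1,0],0],[[0,4.7,-0.7],[-4,0.1,0],0],[[0,4.8,-0.3],[-4,0.1,0],0],[[0.1,4.8,0],[-4,0.1,0],0],[[0.1,4.8,0.3],[-4,0.1,0],0],[[0.1,4.7,0.6],[-4,0.1,0],0],[[0,0,0],[0,0,0],0]]'
python3 - <<'E'
from h import *
plan(slot(35,60,90,.094),14.6,w=0)
E
```

```text
clock: 21.18
ee_pos: [0.5204, 0.2443, 0.1678]
ee_rot: [-0.208, 1.576, 0.212]
contact_force: [0.2, -1.5, -1.0]
width: 0.007
t 21.18 pos [0.5204 0.2443 0.1678] w 0.007 F [ 0.2 -1.5 -1. ]
axes x [-0.016  0.001 -1.   ] y [-0.264  0.965  0.005] z [ 0.965  0.264 -0.015]
world turn -0.7 j6 0.08
[[[3.7,-0.4,0.2],[0.3,-0.4,-0.1],0],[[3.7,-0.3,0.2],[0.3,-0.4,-0.1],0]]
```

```bash
python3 -m pendant '[[[3.7,-0.4,0.2],[0.3,-0.4,-0.1],0],[[3.7,-0.3,0.2],[0.3,-0.4,-0.1],0],[[0,0,0],[0,0,0],0],[[0,0,0],[0,0,0],16],[[0,0,0],[0,0,0],24],[[0,0,0],[0,0,0],28]]'
python3 -m pendant '[[[-4,0,0],[0,0,0],28],[[-5,0,0],[0,0,0],28],[[-3,0,0],[0,0,0],28],[[0,-6,0],[0,0,0],28],[[0,-6,0],[0,0,0],28],[[0,-6,0],[0,0,0],28],[[0,-6,0],[0,0,0],28],[[0,0,0],[0,0,0],28]]'
python3 - <<'E'
from h import *
c=snap('top','b3'); cv2.imwrite('pics/b3.png',cv2.resize(c['pixels'][150:330,180:500,::-1],None,fx=2.5,fy=2.5,interpolation=cv2.INTER_CUBIC))
plan([.5473,-.3007,.07],-23.3,w=32)
E
```

```text
clock: 21.92
ee_pos: [0.5273, 0.236, 0.0962]
ee_rot: [-0.197, 1.56, 0.198]
contact_force: [-0.7, -0.3, 0.9]
width: 0.0238
clock: 22.92
ee_pos: [0.587, -0.0009, 0.2154]
ee_rot: [-0.194, 1.561, 0.193]
contact_force: [-0.7, 0.9, 0.9]
width: 0.0235
t 22.98 pos [0.5867 0.0014 0.2153] w 0.0242 F [-0.4  0.8  0.6]
axes x [ 0.001  0.001 -1.   ] y [-0.245  0.969  0.   ] z [0.969 0.245 0.001]
world turn -37.5 j6 -0.33
[[[2.1,-4.0,-1.6],[5.4,0.0,0.0],32],[[2.1,-4.2,-1.2],[5.4,0.0,0.0],32],[[2.1,-4.3,-0.8],[5.4,0.0,0.0],32],[[2.1,-4.3,-0.4],[5.4,0.0,0.0],32],[[2.1,-4.4,0.0],[5.4,0.0,0.0],32],[[2.1,-4.3,0.4],[5.4,0.0,0.0],32],[[2.1,-4.3,0.8],[5.4,0.0,0.0],32]]
```

View pics/b3.png

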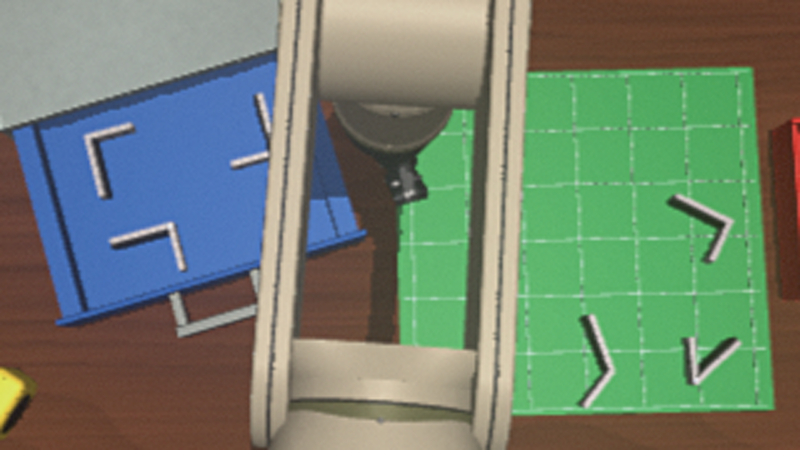

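A, B and C stand on edge in the tray, with corners at (88,135), (276,155) and (172,226). D, E and F are unmoved. Next is D.

```bash
python3 -m pendant '[[[2.1,-4,-1.6],[5.4,0,0],32],[[2.1,-4.2,-1.2],[5.4,0,0],32],[[2.1,-4.3,-0.8],[5.4,0,0],32],[[2.1,-4.3,-0.4],[5.4,0,0],32],[[2.1,-4.4,0],[5.4,0,0],32],[[2.1,-4.3,0.4],[5.4,0,0],32],[[2.1,-4.3,0.8],[5.4,0,0],32],[[0,0,0],[0,0,0],32],[[0,0,0],[0,0,0],32]]'
python3 - <<'E'
from h import *
plan([.5473,-.3007,.015],-23.3,w=32,n=3)
E
```

```text
clock: 24.1
ee_pos: [0.5489, -0.2975, 0.0679]
ee_rot: [0.32, 1.547, -0.318]
contact_force: [-0.7, 0.5, 0.1]
width: 0.0276
t 24.1 pos [ 0.5489 -0.2975  0.0679] w 0.0276 F [-0.7  0.5  0.1]
axes x [ 0.001  0.001 -1.   ] y [0.396 0.918 0.001] z [ 0.918 -0.396 -0.   ]
world turn 0.0 j6 -0.17
[[[1.8,-0.1,0.0],[0.0,0.0,0.0],32],[[1.8,-0.1,0.0],[0.0,0.0,0.0],32],[[1.8,-0.1,0.0],[0.0,0.0,0.0],32]]
```

```bash
python3 -m pendant '[[[1.8,-0.1,0],[0,0,0],32],[[1.8,-0.1,0],[0,0,0],32],[[1.7,-0.1,0],[0,0,0],32],[[0,0,0],[0,0,0],32],[[0,0,0],[0,0,0],0],[[0,0,0],[0,0,0],0],[[0,0,0],[0,0,0],0]]' 60; python3 -m pendant '[[[-5,0,0],[0,0,0],0],[[-5,0,0],[0,0,0],0],[[-5,0,0],[0,0,0],0],[[0,0,0],[0,0,0],0]]'
python3 - <<'E'
from h import *
p=slot(35,-60,90,.17);print(p); plan(p,14.6,w=0)
E
```

```text
clock: 24.98
ee_pos: [0.5476, -0.3018, 0.0153]
ee_rot: [0.32, 1.546, -0.32]
contact_force: [0.1, 0.1, -1.6]
width: 0.0076
clock: 25.48
ee_pos: [0.5502, -0.3037, 0.1715]
ee_rot: [0.317, 1.537, -0.322]
contact_force: [0.2, 0.0, -0.9]
width: 0.0074
[0.55601547 0.12266897 0.17      ]
t 25.48 pos [ 0.5502 -0.3037  0.1715] w 0.0074 F [ 0.2  0.  -0.9]
axes x [ 0.01  -0.005 -1.   ] y [ 0.397  0.918 -0.001] z [ 0.918 -0.397  0.011]
world turn 38.0 j6 -0.18
[[[0.0,4.4,-1.8],[-4.2,0.1,0.0],0],[[0.0,4.5,-1.5],[-4.2,0.1,0.0],0],[[0.0,4.6,-1.2],[-4.2,0.1,0.0],0],[[0.0,4.7,-0.8],[-4.2,0.1,0.0],0],[[0.0,4.7,-0.5],[-4.2,0.1,0.0],0],[[0.0,4.7,-0.1],[-4.2,0.1,0.0],0],[[0.0,4.7,0.2],[-4.2,0.1,0.0],0],[[0.0,4.7,0.6],[-4.2,0.1,0.0],0],[[0.0,4.6,0.9],[-4.2,0.1,0.0],0]]
```

```bash
python3 -m pendant '[[[0,4.4,-1.8],[-4.2,0.1,0],0],[[0,4.5,-1.5],[-4.2,0.1,0],0],[[0,4.6,-1.2],[-4.2,0.1,0],0],[[0,4.7,-0.8],[-4.2,0.1,0],0],[[0,4.7,-0.5],[-4.2,0.1,0],0],[[0,4.7,-0.1],[-4.2,0.1,0],0],[[0,4.7,0.2],[-4.2,0.1,0],0],[[0,4.7,0.6],[-4.2,0.1,0],0],[[0,4.6,0.9],[-4.2,0.1,0],0],[[0,0,0],[0,0,0],0]]'
python3 - <<'E'
from h import *
plan(slot(35,-60,90,.0875),14.6,w=0)
E
```

```text
clock: 26.72
ee_pos: [0.5526, 0.1271, 0.1644]
ee_rot: [-0.198, 1.577, 0.205]
contact_force: [0.3, -0.5, -0.9]
width: 0.0078
t 26.73 pos [0.5526 0.1271 0.1644] w 0.0078 F [ 0.3 -0.5 -0.9]
axes x [-0.016  0.002 -1.   ] y [-0.254  0.967  0.007] z [ 0.967  0.254 -0.015]
world turn -0.1 j6 -0.12
[[[3.8,-0.3,0.2],[0.0,-0.4,-0.2],0],[[3.8,-0.3,0.1],[0.0,-0.4,-0.2],0]]
```

```bash
python3 -m pendant '[[[3.8,-0.3,0.2],[0,-0.4,-0.2],0],[[3.8,-0.3,0.1],[0,-0.4,-0.2],0],[[0,0,0],[0,0,0],0],[[0,0,0],[0,0,0],16],[[0,0,0],[0,0,0],24],[[0,0,0],[0,0,0],28]]'
python3 -m pendant '[[[-4,0,0],[0,0,0],28],[[-5,0,0],[0,0,0],28],[[-3,0,0],[0,0,0],28],[[0,-6,0],[0,0,0],28],[[0,-6,0],[0,0,0],28],[[0,0,0],[0,0,0],28]]'
python3 - <<'E'
from h import *
blobs('b4')
plan([.4284,-.1987,.07],-67.8,w=32)
E
```

```text
clock: 27.48
ee_pos: [0.5583, 0.1192, 0.0912]
ee_rot: [-0.198, 1.559, 0.196]
contact_force: [-0.1, -0.1, 0.3]
width: 0.0237
clock: 28.22
ee_pos: [0.5879, -0.0009, 0.2105]
ee_rot: [-0.196, 1.561, 0.191]
contact_force: [0.5, 1.5, -0.7]
width: 0.0236
blob [42, 154, 54, 32, 358] [ 73.3 168.5] [0.715 0.607]
blob [214, 199, 19, 30, 110] [220. 210.] [0.607 0.262]
blob [104, 228, 29, 33, 309] [121.3 244.4] [0.532 0.489]
blob [99, 236, 5, 16, 45] [100.5 243.9] [0.534 0.537]
blob [224, 239, 30, 19, 109] [242.1 245.1] [0.524 0.211]
blob [413, 275, 13, 39, 112] [419.7 295.1] [ 0.402 -0.203]
blob [455, 284, 22, 20, 116] [462.6 293.2] [ 0.404 -0.306]
t 28.27 pos [0.5874 0.0012 0.2103] w 0.0236 F [0.2 0.3 0. ]
axes x [ 0.001 -0.001 -1.   ] y [-0.246  0.969 -0.002] z [0.969 0.246 0.001]
world turn -82.0 j6 -0.33
[[[1.4,-1.5,-2.0],[8.2,0.0,0.0],32],[[1.4,-1.8,-1.8],[8.2,0.0,0.0],32],[[1.4,-2.1,-1.5],[8.2,0.0,0.0],32],[[1.4,-2.3,-1.2],[8.2,0.0,0.0],32],[[1.4,-2.4,-0.9],[8.2,0.0,0.0],32],[[1.4,-2.5,-0.5],[8.2,0.0,0.0],32],[[1.4,-2.5,-0.2],[8.2,0.0,0.0],32],[[1.4,-2.5,0.2],[8.2,0.0,0.0],32],[[1.4,-2.5,0.6],[8.2,0.0,0.0],32],[[1.4,-2.4,0.9],[8.2,0.0,0.0],32]]
```

```bash
python3 -m pendant '[[[1.4,-1.5,-2],[8.2,0,0],32],[[1.4,-1.8,-1.8],[8.2,0,0],32],[[1.4,-2.1,-1.5],[8.2,0,0],32],[[1.4,-2.3,-1.2],[8.2,0,0],32],[[1.4,-2.4,-0.9],[8.2,0,0],32],[[1.4,-2.5,-0.5],[8.2,0,0],32],[[1.4,-2.5,-0.2],[8.2,0,0],32],[[1.4,-2.5,0.2],[8.2,0,0],32],[[1.4,-2.5,0.6],[8.2,0,0],32],[[1.4,-2.4,0.9],[8.2,0,0],32],[[0,0,0],[0,0,0],32],[[0,0,0],[0,0,0],32]]'
python3 - <<'E'
from h import *
plan([.4284,-.1987,.015],-67.8,w=32,n=3)
E
```

```text
clock: 29.78
ee_pos: [0.4297, -0.1961, 0.0706]
ee_rot: [0.914, 1.368, -0.914]
contact_force: [0.2, 0.8, 1.0]
width: 0.0273
t 29.77 pos [ 0.4297 -0.1961  0.0706] w 0.0273 F [0.2 0.8 1. ]
axes x [ 0.001 -0.001 -1.   ] y [0.923 0.384 0.001] z [ 0.384 -0.923  0.002]
world turn -0.4 j6 0.64
[[[1.9,-0.1,0.1],[0.1,0.0,0.0],32],[[1.9,-0.1,0.1],[0.1,0.0,0.0],32],[[1.9,-0.1,0.1],[0.1,0.0,0.0],32]]
```

```bash
python3 -m pendant '[[[1.8,-0.1,0.1],[0.1,0,0],32],[[1.8,-0.1,0.1],[0.1,0,0],32],[[1.9,-0.1,0.1],[0.1,0,0],32],[[0,0,0],[0,0,0],32],[[0,0,0],[0,0,0],0],[[0,0,0],[0,0,0],0],[[0,0,0],[0,0,0],0]]' 60; python3 -m pendant '[[[-5,0,0],[0,0,0],0],[[-5,0,0],[0,0,0],0],[[-5,0,0],[0,0,0],0],[[0,0,0],[0,0,0],0]]'
python3 - <<'E'
from h import *
print([px('top',*q,.06) for q in((497,199),(561,197),(565,268),(500,270))])
plan([.585,-.447,.13],0,w=0)
E
```

```text
clock: 30.65
ee_pos: [0.4283, -0.2012, 0.0161]
ee_rot: [0.919, 1.364, -0.92]
contact_force: [0.8, 1.6, 7.4]
width: 0.0074
clock: 31.15
ee_pos: [0.4298, -0.2024, 0.1702]
ee_rot: [0.918, 1.357, -0.919]
contact_force: [-0.1, -0.2, -1.2]
width: 0.0074
[array([ 0.62410897, -0.39080794,  0.06      ]), array([ 0.62528547, -0.54259453,  0.06      ]), array([ 0.45669408, -0.53771389,  0.06      ]), array([ 0.45548174, -0.38633965,  0.06      ])]
t 31.15 pos [ 0.4298 -0.2024  0.1702] w 0.0074 F [-0.1 -0.2 -1.2]
axes x [ 0.008 -0.006 -1.   ] y [0.926 0.377 0.005] z [ 0.376 -0.926  0.009]
world turn 67.9 j6 0.64
[[[0.5,0.6,3.6],[-8.5,0.1,0.0],0],[[0.5,0.1,3.6],[-8.5,0.1,0.0],0],[[0.5,-0.4,3.6],[-8.5,0.1,0.0],0],[[0.5,-0.9,3.5],[-8.5,0.1,0.0],0],[[0.5,-1.5,3.3],[-8.5,0.1,0.0],0],[[0.5,-1.9,3.1],[-8.5,0.1,0.0],0],[[0.5,-2.4,2.7],[-8.5,0.1,0.0],0],[[0.5,-2.7,2.4],[-8.5,0.1,0.0],0]]
```

```bash
python3 -m pendant '[[[0.5,0.6,3.6],[-8.5,0.1,0],0],[[0.5,0.1,3.6],[-8.5,0.1,0],0],[[0.5,-0.4,3.6],[-8.5,0.1,0],0],[[0.5,-0.9,3.5],[-8.5,0.1,0],0],[[0.5,-1.5,3.3],[-8.5,0.1,0],0],[[0.5,-1.9,3.1],[-8.5,0.1,0],0],[[0.5,-2.4,2.7],[-8.5,0.1,0],0],[[0.5,-2.7,2.4],[-8.5,0.1,0],0],[[0,0,0],[0,0,0],0]]'
python3 - <<'E'
from h import *
plan([.585,-.447,.035],0,w=0,n=3)
E
```

```text
clock: 32.28
ee_pos: [0.5813, -0.446, 0.1194]
ee_rot: [0.005, 1.585, 0.009]
contact_force: [-0.4, -0.7, -1.5]
width: 0.0075
t 32.27 pos [ 0.5813 -0.446   0.1194] w 0.0075 F [-0.4 -0.7 -1.5]
axes x [-0.014  0.009 -1.   ] y [-0.002  1.     0.009] z [ 1.     0.002 -0.014]
world turn -0.1 j6 -0.72
[[[2.8,-0.1,0.2],[0.0,-0.3,-0.2],0],[[2.8,-0.1,0.1],[0.0,-0.3,-0.2],0],[[2.8,0.0,0.1],[0.0,-0.3,-0.2],0]]
```

```bash
python3 -m pendant '[[[2.8,-0.1,0.2],[0,-0.3,-0.2],0],[[2.8,-0.1,0.1],[0,-0.3,-0.2],0],[[2.5,0,0.1],[0,-0.3,-0.2],0],[[0,0,0],[0,0,0],0],[[0,0,0],[0,0,0],14],[[0,0,0],[0,0,0],20],[[0,0,0],[0,0,0],22]]'
python3 -m pendant '[[[-4,0,0],[0,0,0],22],[[-5,0,0],[0,0,0],22],[[-3,0,0],[0,0,0],22],[[0,0,0],[0,0,0],22]]'
python3 - <<'E'
from h import *
plan([.4125,-.3235,.07],41.7,w=28)
E
```

```text
clock: 33.15
ee_pos: [0.5865, -0.4476, 0.0443]
ee_rot: [-0.006, 1.564, -0.003]
contact_force: [-0.3, 0.2, -1.0]
width: 0.0189
clock: 33.65
ee_pos: [0.5872, -0.4481, 0.1682]
ee_rot: [-0.009, 1.559, -0.006]
contact_force: [0.8, -0.1, -0.0]
width: 0.019
t 33.65 pos [ 0.5872 -0.4481  0.1682] w 0.019 F [ 0.8 -0.1 -0. ]
axes x [ 0.011 -0.01  -1.   ] y [-0.002  1.    -0.01 ] z [1.    0.002 0.011]
world turn 41.6 j6 -0.72
[[[1.9,2.5,-3.5],[-8.3,0.1,0.2],28],[[1.9,3.0,-3.1],[-8.3,0.1,0.2],28],[[1.9,3.4,-2.6],[-8.3,0.1,0.2],28],[[1.9,3.7,-2.1],[-8.3,0.1,0.2],28],[[2.0,4.0,-1.5],[-8.3,0.1,0.2],28]]
```

```bash
python3 -m pendant '[[[0.5,2.5,-3.5],[-8.3,0.1,0.2],26],[[1.9,3,-3.1],[-8.3,0.1,0.2],26],[[1.9,3.4,-2.6],[-8.3,0.1,0.2],26],[[1.9,3.7,-2.1],[-8.3,0.1,0.2],26],[[2.5,4,-1.5],[-8.3,0.1,0.2],26],[[0.8,0,0],[0,0,0],26],[[0,0,0],[0,0,0],26]]'
python3 - <<'E'
from h import *
m=blobs('b5')
plan([.412,-.324,.015],41.7,w=26,n=3)
snap('scene','f5',crop=(150,200,270,290),scale=6)
E
```

```text
clock: 34.52
ee_pos: [0.4108, -0.3208, 0.0668]
ee_rot: [-0.558, 1.501, 0.577]
contact_force: [-0.2, -0.9, -0.3]
width: 0.0223
blob [358, 144, 6, 6, 32] [360.5 146.5] [ 0.772 -0.074]
blob [42, 154, 54, 32, 374] [ 73.5 168.6] [0.714 0.607]
blob [272, 187, 20, 30, 118] [284.2 204.6] [0.616 0.113]
blob [214, 199, 20, 30, 113] [220.2 209.9] [0.608 0.262]
blob [508, 215, 35, 15, 83] [527.  218.8] [ 0.58  -0.472]
blob [273, 226, 30, 19, 116] [291.1 232. ] [0.552 0.098]
blob [104, 228, 29, 33, 332] [121.2 244.7] [0.532 0.49 ]
blob [99, 236, 5, 17, 46] [100.5 244.1] [0.534 0.537]
blob [224, 239, 31, 19, 120] [242.4 245.3] [0.524 0.21 ]
blob [248, 258, 41, 27, 248] [268.5 273.6] [0.457 0.151]
blob [509, 295, 12, 11, 26] [514.1 300.5] [ 0.384 -0.427]
t 34.58 pos [ 0.4118 -0.3218  0.0681] w 0.0223 F [ 1.  -0.5  0.6]
axes x [-0.008  0.008 -1.   ] y [-0.663  0.748  0.011] z [ 0.748  0.663 -0.001]
world turn 0.1 j6 -1.49
[[[1.8,-0.1,0.0],[0.0,0.0,-0.2],26],[[1.8,-0.1,0.0],[0.0,0.0,-0.2],26],[[1.8,-0.1,0.0],[0.0,0.0,-0.2],26]]
```

View pics/f5.png

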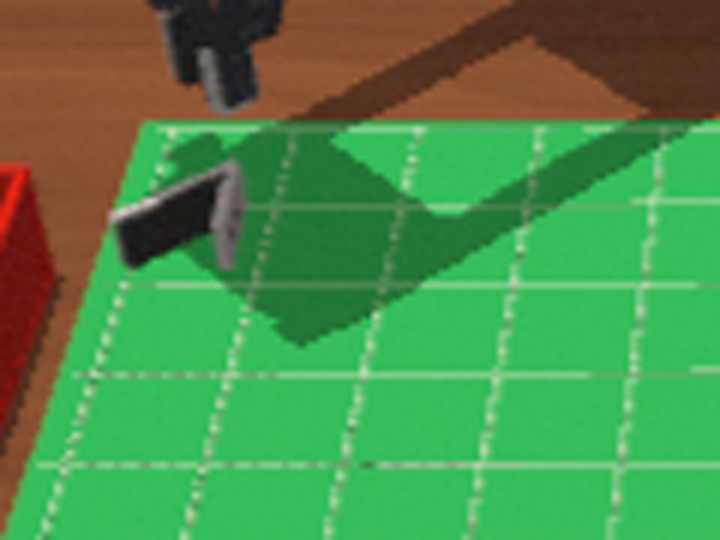

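E is in the scrap box (top blob at 527,219) and all four sound brackets are in the tray. F's corner top is at crop (232,165) and its felted end at (115,215). I'll check whether it was moved.

```bash
python3 - <<'E'
from h import *
k=lambda u,v:(150+u/6,200+v/6)
C=px('scene',*k(234,163),.025);F=px('scene',*k(113,213),.025);print('now',C,F,np.linalg.norm(F-C),np.degrees(np.arctan2(*(F-C)[1::-1])))
k=lambda u,v:(380+u/4,172+v/4)
C=px('top',*k(314,522),.025);F=px('top',*k(380,458),.025);print('before',C,F)
for p in ([.412,-.324,.025],[.412,-.324,.0],[.4118,-.3218,.068]): print((np.array(proj('scene',p))-[150,200])*6)
E
```

```text
now [ 0.41844044 -0.31824039  0.025     ] [ 0.452504   -0.36317499  0.025     ] 0.056386563756976545 -52.83533853790789
before [ 0.38236582 -0.29450656  0.025     ] [ 0.4193984 -0.3360716  0.025    ]
[223.38522251 153.82870184]
[232.15129122 199.0847201 ]
[213.1131957   73.24865191]
```

F has been knocked about 43 mm, so I'll retarget it using its new pose.

```bash
python3 - <<'E'
from h import *
plan([.4458,-.3502,.05],37.2,w=28,n=2)
E
```

```text
t 34.62 pos [ 0.4123 -0.3222  0.0687] w 0.0223 F [-1.  -0.1  0.7]
axes x [-0.007  0.007 -1.   ] y [-0.664  0.748  0.01 ] z [ 0.748  0.664 -0.001]
world turn -4.4 j6 -1.49
[[[0.9,-2.2,0.3],[2.2,0.0,-0.3],28],[[0.9,-2.1,0.4],[2.2,0.0,-0.3],28]]
```

```bash
python3 -m pendant '[[[0.9,-2.2,0.3],[2.2,0,-0.3],28],[[0.9,-2.1,0.4],[2.2,0,-0.3],28],[[0,0,0],[0,0,0],28],[[0,0,0],[0,0,0],28]]'
python3 - <<'E'
from h import *
plan([.4458,-.3502,.015],37.2,w=28,n=2)
snap('scene','f6',crop=(140,190,240,265),scale=7)
for z in(0,.025): print((np.array(proj('scene',[.4458,-.3502,z]))-[140,190])*7)
E
```

```text
clock: 35.12
ee_pos: [0.4445, -0.3493, 0.0498]
ee_rot: [-0.509, 1.512, 0.51]
contact_force: [-0.0, 0.6, -0.5]
width: 0.0237
t 35.12 pos [ 0.4445 -0.3493  0.0498] w 0.0237 F [-0.   0.6 -0.5]
axes x [-0.002  0.    -1.   ] y [-0.605  0.796  0.001] z [ 0.796  0.605 -0.002]
world turn -0.1 j6 -1.41
[[[1.7,-0.1,0.0],[0.0,0.0,0.0],28],[[1.7,-0.1,0.0],[0.0,0.0,0.0],28]]
[252.83704934 359.95404025]
[241.40047245 306.82088727]
```

View pics/f6.png

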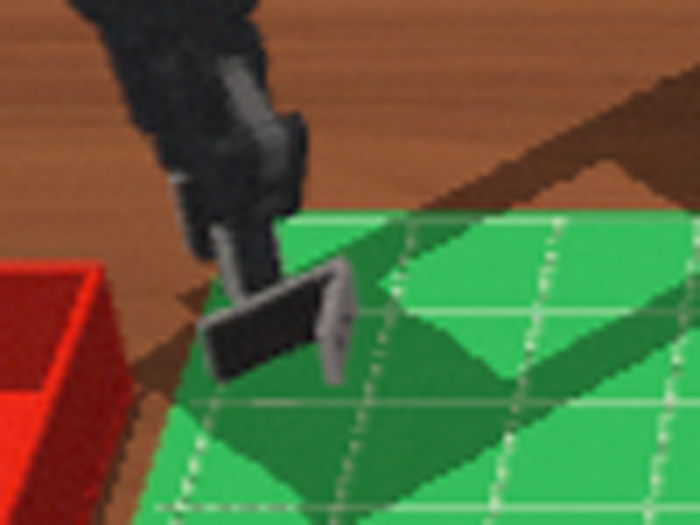

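The planned pinch projects to (241,307), on F's felted-leg top strip, which runs from (345,265) to (205,325). I'll descend and grip.

```bash
python3 -m pendant '[[[1.7,-0.1,0],[0,0,0],28],[[1.7,-0.1,0],[0,0,0],28],[[0,0,0],[0,0,0],28],[[0,0,0],[0,0,0],0],[[0,0,0],[0,0,0],0],[[0,0,0],[0,0,0],0]]' 60; python3 -m pendant '[[[-5,0,0],[0,0,0],0],[[-5,0,0],[0,0,0],0],[[-5,0,0],[0,0,0],0],[[0,0,0],[0,0,0],0]]'
python3 - <<'E'
from h import *
plan([.494,-.474,.135],0,w=0)
E
```

```text
clock: 35.92
ee_pos: [0.4456, -0.3509, 0.0157]
ee_rot: [-0.508, 1.512, 0.509]
contact_force: [1.1, -0.7, -1.0]
width: 0.0076
clock: 36.42
ee_pos: [0.4483, -0.3532, 0.1715]
ee_rot: [-0.515, 1.508, 0.502]
contact_force: [0.6, -0.1, -1.1]
width: 0.0078
t 36.42 pos [ 0.4483 -0.3532  0.1715] w 0.0078 F [ 0.6 -0.1 -1.1]
axes x [ 0.005 -0.007 -1.   ] y [-0.605  0.796 -0.009] z [0.796 0.605 0.   ]
world turn -37.2 j6 -1.41
[[[0.8,-2.5,-0.7],[7.4,0.0,0.1],0],[[0.7,-2.5,-0.4],[7.4,0.0,0.1],0],[[0.7,-2.6,-0.1],[7.4,0.0,0.1],0],[[0.7,-2.6,0.3],[7.4,0.0,0.1],0],[[0.7,-2.5,0.6],[7.4,0.0,0.1],0]]
```

```bash
python3 -m pendant '[[[0,-2.5,-0.7],[7.4,0,0.1],0],[[0,-2.5,-0.4],[7.4,0,0.1],0],[[0.5,-2.6,-0.1],[7.4,0,0.1],0],[[1,-2.6,0.3],[7.4,0,0.1],0],[[1,-2.5,0.6],[7.4,0,0.1],0],[[0,0,0],[0,0,0],0],[[0,0,0],[0,0,0],0]]'
python3 - <<'E'
from h import *
plan([.494,-.474,.04],0,w=0,n=3)
E
```

```text
clock: 37.3
ee_pos: [0.4915, -0.4704, 0.1387]
ee_rot: [0.003, 1.577, 0.012]
contact_force: [1.0, 0.2, -1.5]
width: 0.0074
t 37.3 pos [ 0.4915 -0.4704  0.1387] w 0.0074 F [ 1.   0.2 -1.5]
axes x [-0.006  0.01  -1.   ] y [-0.006  1.     0.01 ] z [ 1.     0.006 -0.006]
world turn -0.3 j6 -0.85
[[[3.3,-0.2,0.1],[0.1,-0.1,-0.2],0],[[3.3,-0.1,0.1],[0.1,-0.1,-0.2],0],[[3.3,-0.1,0.1],[0.1,-0.1,-0.2],0]]
```

```bash
python3 -m pendant '[[[3.3,-0.2,0.1],[0.1,-0.1,-0.2],0],[[3.3,-0.1,0.1],[0.1,-0.1,-0.2],0],[[2.8,-0.1,0.1],[0.1,-0.1,-0.2],0],[[0,0,0],[0,0,0],0],[[0,0,0],[0,0,0],14],[[0,0,0],[0,0,0],20],[[0,0,0],[0,0,0],22]]'
python3 -m pendant '[[[-4,0,0],[0,0,0],22],[[-5,0,0],[0,0,0],22],[[-5,0,0],[0,0,0],22],[[0,0,0],[0,0,0],22]]'
python3 - <<'E'
from h import *
plan([.4495,.1487,.18],14.6,w=28)
E
```

```text
clock: 38.17
ee_pos: [0.4954, -0.4754, 0.0474]
ee_rot: [-0.002, 1.569, -0.004]
contact_force: [-0.2, 1.1, -0.8]
width: 0.0186
clock: 38.67
ee_pos: [0.4971, -0.4771, 0.1935]
ee_rot: [-0.008, 1.563, -0.01]
contact_force: [0.3, -0.5, 0.4]
width: 0.019
t 38.67 pos [ 0.4971 -0.4771  0.1935] w 0.019 F [ 0.3 -0.5  0.4]
axes x [ 0.008 -0.011 -1.   ] y [ 0.001  1.    -0.011] z [ 1.    -0.001  0.008]
world turn 14.7 j6 -0.84
[[[0.0,4.8,-0.4],[-1.1,0.0,0.1],28],[[0.1,4.8,-0.3],[-1.1,0.0,0.1],28],[[0.1,4.8,-0.2],[-1.1,0.0,0.1],28],[[0.1,4.8,-0.1],[-1.1,0.0,0.1],28],[[0.1,4.8,0.0],[-1.1,0.0,0.1],28],[[0.1,4.8,0.1],[-1.1,0.0,0.1],28],[[0.1,4.8,0.2],[-1.1,0.0,0.1],28],[[0.1,4.8,0.3],[-1.1,0.0,0.1],28],[[0.1,4.8,0.4],[-1.1,0.0,0.1],28],[[0.1,4.8,0.5],[-1.1,0.0,0.1],28],[[0.1,4.8,0.6],[-1.1,0.0,0.1],28],[[0.1,4.8,0.7],[-1.1,0.0,0.1],28],[[0.1,4.8,0.8],[-1.1,0.0,0.1],28]]
```

```bash
python3 -m pendant '[[[0,4.8,-0.4],[-1.1,0,0.1],28],[[0.1,4.8,-0.3],[-1.1,0,0.1],28],[[0.1,4.8,-0.2],[-1.1,0,0.1],28],[[0.1,4.8,-0.1],[-1.1,0,0.1],28],[[0.1,4.8,0],[-1.1,0,0.1],28],[[0.1,4.8,0.1],[-1.1,0,0.1],28],[[0.1,4.8,0.2],[-1.1,0,0.1],28],[[0.1,4.8,0.3],[-1.1,0,0.1],28],[[0.1,4.8,0.4],[-1.1,0,0.1],28],[[0.1,4.8,0.5],[-1.1,0,0.1],28],[[0.1,4.8,0.6],[-1.1,0,0.1],28],[[0,0,0],[0,0,0],28]]'
python3 - <<'E'
from h import *
c=snap('top','b6'); im=c['pixels'][:,:,::-1]
o=np.zeros((600,800,3),np.uint8)
a=cv2.resize(im[150:290,170:310],None,fx=4,fy=4,interpolation=cv2.INTER_CUBIC);b=cv2.resize(im[180:290,490:570],None,fx=3,fy=3,interpolation=cv2.INTER_CUBIC)
o[:560,:560]=a;o[:330,560:800]=b; cv2.imwrite('pics/b6.png',o)
plan([.4495,.1487,.14],14.6,w=28)
E
```

```text
clock: 40.17
ee_pos: [0.4549, 0.0562, 0.1788]
ee_rot: [-0.154, 1.565, 0.182]
contact_force: [-0.6, -0.3, 0.4]
width: 0.0237
t 40.23 pos [0.4552 0.0546 0.1788] w 0.0236 F [ 0.   0.1 -0.6]
axes x [-0.002  0.017 -1.   ] y [-0.211  0.977  0.017] z [0.977 0.211 0.001]
world turn 2.4 j6 -0.22
[[[1.3,3.1,0.5],[-0.8,0.0,-0.3],28],[[1.3,3.1,0.5],[-0.8,0.0,-0.3],28],[[1.3,3.1,0.6],[-0.8,0.0,-0.3],28]]
```

View pics/b6.png

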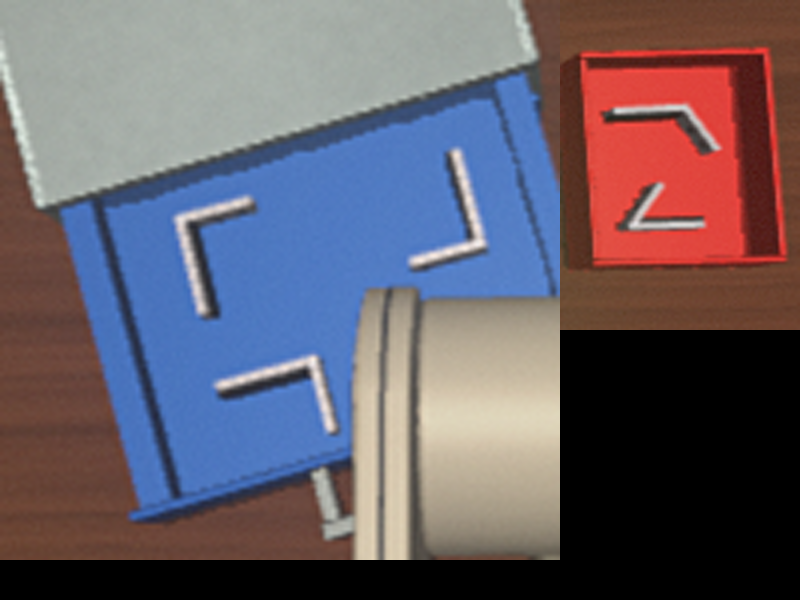

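E and F lie in the scrap box. A, B and C stand on edge in the tray; D is hidden by the arm, but the last blob check found it at (291,232). Now I'll straddle the handle.

```bash
python3 -m pendant '[[[1.3,3.1,0.5],[-0.8,0,-0.3],28],[[1.3,3.1,0.5],[-0.8,0,-0.3],28],[[1.3,3.1,0.6],[-0.8,0,-0.3],28],[[0,0,0],[0,0,0],28],[[0,0,0],[0,0,0],28]]'
python3 - <<'E'
from h import *
H=np.array([.4495,.1487,.1])
print('expect bar left end',(np.array(proj('top',H+V*.045-U*.005))-[170,150])*4,(np.array(proj('top',H+V*.045+U*.005))-[170,150])*4)
plan([.4495,.1487,.084],14.6,w=28,n=3)
E
```

```text
clock: 40.85
ee_pos: [0.4508, 0.147, 0.1413]
ee_rot: [-0.196, 1.56, 0.198]
contact_force: [0.0, -0.6, -0.0]
width: 0.0239
expect bar left end [322.44919017 538.03688615] [317.90389891 520.95601566]
t 40.85 pos [0.4508 0.147  0.1413] w 0.0239 F [ 0.  -0.6 -0. ]
axes x [ 0.002  0.001 -1.   ] y [-0.248  0.969  0.001] z [0.969 0.248 0.002]
world turn 0.2 j6 -0.04
[[[1.9,0.1,0.0],[-0.1,0.0,0.0],28],[[1.9,0.1,0.0],[-0.1,0.0,0.0],28],[[1.9,0.1,0.0],[-0.1,0.0,0.0],28]]
```

```bash
python3 -m pendant '[[[1.9,0.1,0],[0,0,0],28],[[1.9,0.1,0],[0,0,0],28],[[1.9,0,0],[0,0,0],28],[[0,0,0],[0,0,0],28],[[0,0,0],[0,0,0],16],[[0,0,0],[0,0,0],16]]' 30
python3 -c "
from h import *;st()"
```

```text
clock: 41.6
ee_pos: [0.451, 0.15, 0.0855]
ee_rot: [-0.196, 1.558, 0.198]
contact_force: [0.4, 0.3, -0.6]
width: 0.0138
t 41.6 pos [0.451  0.15   0.0855] w 0.0138 F [ 0.4  0.3 -0.6]
axes x [ 0.003  0.002 -1.   ] y [-0.248  0.969  0.001] z [0.969 0.248 0.004]
```

```bash
python3 -m pendant '[[[0,0,0.5],[0,0,0],16],[[0,0,1],[-0.2,0,0],16],[[0,0,1.3],[0,0,0],16],[[0,0,1.4],[0,0,0],16],[[0,0,1.4],[0,0,0],16],[[0,0,1.4],[0,0,0],16],[[0,0,1.4],[0,0,0],16],[[0,0,1.4],[0,0,0],16],[[0,0,1.4],[0,0,0],16],[[0,0,1.4],[0,0,0],16],[[0,0,1],[0,0,0],16],[[0,0,0],[0,0,0],16]]'
python3 -c "
from h import *;st();H=np.array([.4495,.1487,0])+.18*U;plan([H[0],H[1],.0845],14.6)"
```

```text
clock: 43.1
ee_pos: [0.5826, 0.1847, 0.085]
ee_rot: [-0.199, 1.558, 0.201]
contact_force: [-0.2, 0.1, -0.5]
width: 0.0135
t 43.1 pos [0.5826 0.1847 0.085 ] w 0.0135 F [-0.2  0.1 -0.5]
axes x [ 0.003  0.002 -1.   ] y [-0.252  0.968  0.001] z [0.968 0.252 0.003]
t 43.1 pos [0.5826 0.1847 0.085 ] w 0.0135 F [-0.2  0.1 -0.5]
axes x [ 0.003  0.002 -1.   ] y [-0.252  0.968  0.001] z [0.968 0.252 0.003]
world turn -0.0 j6 -0.03
[[[0.1,-0.1,4.2],[0.0,0.2,-0.1],100]]
```

```bash
python3 -m pendant '[[[0,0,1],[0,0,0],16],[[0,-0.1,1],[0,0,0],16],[[0,0,0.8],[0,0,0],16],[[0,0,0.5],[0,0,0],16],[[0,0,0.4],[0,0,0],16],[[0,0,0.3],[0,0,0],16],[[0,0,0],[0,0,0],16]]'
```

```text
clock: 43.98
ee_pos: [0.6211, 0.1936, 0.0847]
ee_rot: [-0.199, 1.559, 0.201]
contact_force: [-0.4, 0.9, 0.3]
width: 0.0137
```

```bash
python3 -m pendant '[[[0,0,0.3],[0,0,0],16],[[0,0,0.3],[0,0,0],16],[[0,0,0],[0,0,0],16]]'
```

```text
clock: 44.35
ee_pos: [0.6248, 0.1946, 0.0844]
ee_rot: [-0.2, 1.564, 0.201]
contact_force: [-11.5, -3.9, 6.1]
width: 0.0136
```

The force rose to about 12 N after roughly 180 mm of travel, so the tray is home. I'll back off, release and check.

```bash
python3 -m pendant '[[[0,0,-0.3],[0,0,0],16],[[0,0,-0.2],[0,0,0],24],[[0,0,0],[0,0,0],26],[[-4,0,0],[0,0,0],26],[[-6,0,0],[0,0,0],26],[[-6,0,0],[0,0,0],26],[[0,-6,0],[0,0,0],26],[[0,-6,0],[0,0,0],26],[[0,-6,0],[0,0,0],26],[[0,-6,0],[0,0,0],26],[[0,0,0],[0,0,0],26],[[0,0,0],[0,0,0],26]]'
python3 - <<'E'
from h import *
c=snap('top','e1'); im=c['pixels'][:,:,::-1]
o=np.zeros((600,800,3),np.uint8)
a=cv2.resize(im[130:330,90:320],None,fx=2.4,fy=2.4,interpolation=cv2.INTER_CUBIC);b=cv2.resize(im[180:290,490:570],None,fx=3,fy=3,interpolation=cv2.INTER_CUBIC)
o[:a.shape[0],:a.shape[1]]=a;o[:330,560:800]=b; cv2.imwrite('pics/e1.png',o)
st()
H=np.array([.4495,.1487,.1])+.18*U; k=lambda p:(np.array(proj('top',p))-[90,130])*2.4
print('bar ends at home expect',k(H+V*.045),k(H-V*.045),'6mm shift',k(H)-k(H-.006*U))
E
```

```text
clock: 45.85
ee_pos: [0.682, -0.0386, 0.2442]
ee_rot: [-0.198, 1.56, 0.201]
contact_force: [-0.2, 0.2, 0.5]
width: 0.0222
t 45.9 pos [ 0.6819 -0.0377  0.2443] w 0.0221 F [-0.3  0.1  0.3]
axes x [ 0.002  0.002 -1.   ] y [-0.253  0.967  0.002] z [0.967 0.253 0.002]
bar ends at home expect [335.97242399 184.81570504] [426.34640438 159.48474981] 6mm shift [-1.60194989 -5.90143072]
```

View pics/e1.png

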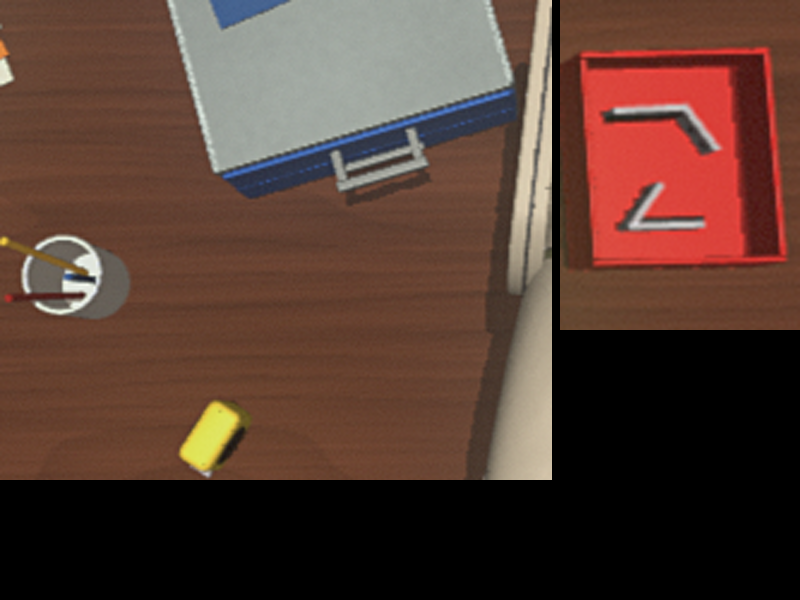

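The tray is shut: its bar ends are at (340,185) and (425,161), where the home position predicts them. Both bent brackets are in the scrap box, and the mug and tape measure are in place. I'll hand in.

```bash
python3 -c "
from workcell import manip
print(manip.close_job())"
```

```text
the job is handed in; nothing more can be done
None
```

The job is handed in at about 46 s of robot time. `close_job` reports no verdict, so the results below are my own checks.

**What I did:**
- Drew the tray about 180 mm out to its stop with loose fingers around the handle.
- Put all four sound brackets on edge on the tray floor in a 2 × 2 layout.
- Put the splayed and the inward-bent bracket in the scrap box. No snapped one was there.
- Pushed the tray home gently.

**Last checks:**
- **Tray:** it met a stop of about 12 N after roughly 179 mm of travel, and the handle shows where the home position predicts it, within about 2 mm.
- **Scrap box:** both bent brackets lie in it.
- **Sound brackets:** all four were found in the tray before closing, but in the last pre-closing picture the arm hid bracket D. I could not see inside after closing.
- **Bystanders:** the mug and tape measure are where they were. The spool was last seen in its place partway through and was not in the final crop.
- **Robot:** it stands clear of everything.

**What went differently than planned:**
- The inward-bent bracket was knocked about 43 mm aside during the run. I saw it in the picture before gripping and retargeted it.
- Several grips read 6–7 N upward at closing. I did not find the cause, and those grasps held.

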